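# Clear the jammed ball feeder and fill the box

### The job

Stand the open wooden box in its dock, on the metal plate at the low end of the ball chute, and swivel the flat cover fully aside, so that the throat is uncovered. Then nudge the oversize ball that jams the throat back and sideways into the pocket beside it, without lifting it out of the feeder, so that the small balls run down into the box. Feed the small balls from the rack into the top of the chute as well until every small ball is in the box, and finally swing the cover fully shut again; leave the jars nearby alone.

Things in the scene. Friction and masses are not known exactly. Their poses are not given: they have to be found in the camera images.
- feeder: fixed wooden ball feeder: a gravity chute on a 172 x 122 mm base board. Its frame: origin on the bench under the throat, +x uphill along the chute, +y to the left when looking uphill, +z up. The chute floor slopes 8 degrees and is 56.5 mm above the bench at the throat, 50 mm at its low open end (x=-46 mm). Nothing stands above the chute but the cover and its post
- throat (a point): on the chute floor between the two throat pins (10 mm thick, 12 mm high, at feeder y=+-22 mm; clear gap 34 mm). Below it the outlet lane, 36 mm wide. Above it the throat chamber, to x=46 mm: 6 mm rail at y=15.5 to 22 mm, then wall to 28 mm; pocket on the -y side. Then the feed lane, 30 mm wide, to x=74 mm, then the hopper. Walls 12 mm high. Small balls roll down by themselves; two that wedge here must be nudged too
- throat_seat (a point): where the centre of the jamming big ball rests against both throat pins (12 mm uphill of the pins, 20 mm above the chute floor). It can be pushed from the feeder's +y side, above the 12 mm walls: pushed toward -y it rolls some 13 mm back uphill round the -y pin, over the lip and into the pocket
- pocket (a point): where the big ball's centre lies in the pocket: a sunk bay, 53 (x) by 48 mm (y), on the -y side of the throat chamber. Its floor is 8 mm below the chute floor; a lip at feeder y=-21.5 to -26.5 mm, 4 mm higher than the chute floor, parts it from the chamber; its other walls stand 12 mm above the chute floor. The ball may lie up to 9 mm off this point
- hopper (a point): on the chute floor, middle of the hopper at the top of the chute: 60 mm wide, about 30 mm long behind a 45 degree narrowing, walls 20 mm high above this floor. A small ball let go here rolls down the chute
- box_spot (a point): middle of the dock, where the centre of the box's underside belongs, its long side along the feeder's x axis: a plate 4 mm above the bench with low corner blocks (to 17 mm above the bench) that leave 118 (x) by 76 mm (y) for the box; the blocks at the sides lie more than 28 mm from the middle in x, so fingers fit between them. The docked box ends 5 to 8 mm from the chute's end, whose floor is 6 mm above its rim
- cover (a joint): angle of the flat cover in rad: 0 = shut (over the throat), grows counterclockwise seen from above, stop at 2.3 = fully aside, over the -y side of the feeder. It turns stiffly (0.05 N m) and stays where it is left. It begins between 0 and 0.22
- cover_pivot (a point): the pivot screw: on the cover's turning axis, at the underside of the cover, 46 mm above the chute floor. The axis is square to the chute floor (leans 8 degrees downhill)
- cover_knob (a point): centre of the gripping part of the cover's round black knob (14 mm across, 26 mm tall above the 4 mm plate; this point lies 10 mm below its top and 16 mm above the plate), 62 mm from the pivot axis. The plate is 104 x 56 mm and reaches 28 mm past the knob
- box: loose open wooden box, 110 (x) x 64 (y) x 40 mm (z), walls 4 mm, 0.1 to 0.2 kg; origin at the centre of its underside. Grip it across its 64 mm side
- rack: fixed square wooden block, 90 x 90 x 16 mm, with four 12 mm holes at x, y = +-23 mm, in which the loose small balls lie; origin at the centre of its underside
- big_ball: the oversize wooden ball, 40 mm across, 20 to 40 g, origin at its centre; jams the throat at the start
- chute_ball_1: small turned wooden ball, 22 mm across, origin at its centre, waiting in the feed lane behind the big ball
- chute_ball_2: small turned wooden ball, 22 mm across, origin at its centre, waiting in the feed lane behind the big ball
- chute_ball_3: small turned wooden ball, 22 mm across, origin at its centre, waiting in the feed lane behind the big ball (may be absent)
- rack_ball_1: small turned wooden ball, 22 mm across, origin at its centre, lying in a hole of the rack with its centre about 25 mm above the bench (may be absent)
- rack_ball_2: small turned wooden ball, 22 mm across, origin at its centre, lying in a hole of the rack with its centre about 25 mm above the bench (may be absent)
- rack_ball_3: small turned wooden ball, 22 mm across, origin at its centre, lying in a hole of the rack with its centre about 25 mm above the bench (may be absent)
- rack_ball_4: small turned wooden ball, 22 mm across, origin at its centre, lying in a hole of the rack with its centre about 25 mm above the bench (may be absent)
- pigment_jar: bystander: glass jar with black lid, 59 mm across, 95 mm tall, origin at the centre of its underside
- ink_pot: bystander: small glass pot with a yellow rim, 52 mm across, 40 mm tall, origin at the centre of its underside
Mind the look-alikes: they are no part of the job. Leave any blue or purple look-alike of the big_ball alone.

How it is judged (in metres and radians):
On the way, in this order (a step that is already met when the one before it is completed fails the run):
1. the box stands in the dock at the low end of the chute and the cover is swivelled fully aside (horizontal distance between box and box_spot below 0.018 m and height (world z) of box below 0.01 m and angle between the x axis of box and the x axis of feeder, either way round below 0.2 rad and value of joint cover above 1.9 rad), for 0.2 s.
2. the big ball lies in the pocket beside the throat (horizontal distance between big_ball and pocket below 0.014 m and distance between big_ball and pocket below 0.017 m), for 0.2 s.
At the end, for the whole second after the job is handed in: every small ball present lies inside the box, the box stands upright at rest, on the dock plate or the bench, the big ball lies in the pocket (within 14 mm of its point seen from above), and the cover is shut to within 0.15 rad (all of step 2 and x of chute_ball_1 in the frame of box between -0.054 and 0.054 m and y of chute_ball_1 in the frame of box between -0.031 and 0.031 m and z of chute_ball_1 in the frame of box between 0 and 0.045 m and x of chute_ball_2 in the frame of box between -0.054 and 0.054 m and y of chute_ball_2 in the frame of box between -0.031 and 0.031 m and z of chute_ball_2 in the frame of box between 0 and 0.045 m and x of chute_ball_3 in the frame of box between -0.054 and 0.054 m and y of chute_ball_3 in the frame of box between -0.031 and 0.031 m and z of chute_ball_3 in the frame of box between 0 and 0.045 m and x of rack_ball_1 in the frame of box between -0.054 and 0.054 m and y of rack_ball_1 in the frame of box between -0.031 and 0.031 m and z of rack_ball_1 in the frame of box between 0 and 0.045 m and x of rack_ball_2 in the frame of box between -0.054 and 0.054 m and y of rack_ball_2 in the frame of box between -0.031 and 0.031 m and z of rack_ball_2 in the frame of box between 0 and 0.045 m and x of rack_ball_3 in the frame of box between -0.054 and 0.054 m and y of rack_ball_3 in the frame of box between -0.031 and 0.031 m and z of rack_ball_3 in the frame of box between 0 and 0.045 m and x of rack_ball_4 in the frame of box between -0.054 and 0.054 m and y of rack_ball_4 in the frame of box between -0.031 and 0.031 m and z of rack_ball_4 in the frame of box between 0 and 0.045 m and value of joint cover below 0.15 rad and height (world z) of box below 0.01 m and angle between box's own z axis and vertical below 0.1 rad and linear speed of box below 0.02 m/s); the robot touches nothing.
It fails at once if the big ball is lifted out of the feeder (height (world z) of big_ball above 0.119 m).
It fails at once if a bystander jar is moved by more than 3 cm (distance of any of pigment_jar, ink_pot from where it was at the start of the episode above 0.03 m).
Of chute_ball_3, rack_ball_1, rack_ball_2, rack_ball_3, rack_ball_4 only 3 to 5 are there at a start; the rules pass over those that are not, and their reading is None.
At some moment in a run one of box may be knocked a few centimetres aside while the robot is not near it.
It also fails if it takes over 210 s, if anything falls off the work surface, if the arm or the gripper's body presses on something with over 40 N, if the wrist force passes 120 N, or if a joint passes its speed limit or range.

### The arm

A 6-joint arm with a two-finger parallel gripper is mounted at the origin on a cart in front of the work surface, level with it; the furniture and walls round the work are solid. World frame = base frame: x ahead of the robot, y to its left, z up, the work surface at z = 0. Lengths are in mm, angles in rad, forces in N, time in s.
With the tool pointing down it reaches from about 250 to 775 mm from the base axis. Payload 4 kg.
Tool frame: the origin (TCP) lies at the very end of the fingers, on their centre line; the grasp point (between the pads) lies ctrl.grasp_offset behind it (ctrl.grasp_offset is the distance from the TCP to the grasp point, in mm); z points along the fingers, y is the direction in which the jaws open and shut (so a half turn about z gives the same grasp; the last joint's range is limited). The gripper opens to 85 mm and grips with 20 to 120 N. Pads are 22 mm wide; open, the fingers measure 114 mm over their backs; the gripper's body (76 mm by 85 mm) begins 54 mm behind the grasp point. The pads swing forward as they close: fully open they stand 13 mm farther back than shut.
Start: joints at [1.03, 0.087, 1.371, -0, 1.684, -0.103], TCP at [233.182, 498.14, 231.341] pointing down, gripper open.
Joint ranges: [-3.1, 3.1], [-0.76, 2.03], [0.27, 2.55], [-1.08, 4.22], [0.17, 2.65], [-2.57, 2.57]. Speed limits (rad/s): [2.79, 2.79, 3.14, 3.14, 3.14, 3.14].

### API

Orientations are given as a 3x3 rotation matrix whose columns are the frame's x, y, z axes.
In Python, from workcell import ctrl, imaging gives the robot as it stands. The module is installed in compiled form; this text tells all that it offers.
- The arm moves only by the tool move_arm, never from a script. Its argument "motion" is a list that holds one entry, the list of rows, each a list of 4 numbers: the shift along the tool's x, y, z in cm, then the turn about the tool's z in degrees. In form: [[[x, y, z, yaw], ...]]. A call has 1 to 20 rows; each row is the pose to reach, as a shift and turn from the pose commanded when the call began, along the tool's axes at that moment; what a row does not reach only later rows make up. A row lasts 1/8 s, in which the tool goes at most 62.5 mm and 10.7 degrees, less where a joint would pass 70% of its speed; a pose out of reach is approached as far as the arm can. A call with a gripper value outside its range is refused whole. "fingers" is the gripper's target within -1 to 1 (shut at 1, half-way at 0, fully open at -1), set as the call begins (left out, the last holds). The fingers move at their own pace and stop on an object; the grip force is fixed at half the most. Time passes only in rows, so rows that repeat a pose let the fingers close. It gives the time, the measured TCP pose, the force and the opening at its end, in the units of the state.
- ctrl.get_state(): the state, without advancing time (a new reading comes with each control period).
- imaging.snapshot(name): name is "scene" or "top" or "wrist"; returns a dict with "img" (480x640x3 uint8, red, green, blue), "depth" (480x640 float32, mm along the optical axis (not along the pixel's ray), 0 where there is no reading), "vfov" (degrees; the focal length in pixels is half the picture's height over the tangent of half this angle, whatever the lens; pixels are square), "cx", "cy" (the principal point, pixels), "k1" (the pictures are not rectified: a ray, as slopes to the right and down, at radius r is drawn at 1 + k1 r^2 times it, then the intrinsics apply), "R" (3x3) and "t" (3): a world point X has camera coordinates R X + t; the wrist camera has in their place "tool_from_camera" (4x4, takes a point from camera to tool coordinates, whose origin is the TCP and whose axes are the flange's). Camera axes: x right, y down, z forward; pixel columns grow to the right and rows downward; lengths in mm; the calibration is good to about 2 mm. A picture is of the moment at which its call begins: read the wrist's pose just before it.
- ctrl.finish_job(): hands the job in, once; it reports no verdict.
Trained networks look in a picture, given as the dict that the camera call returned (one of the last four; its "shot" number tells which), for a name from the list of things; names that differ only in an ending like _2 or _b are one class to them, and where a whole thing is asked for, a point or a joint stands for the part that bears it (a point fixed in the world has none). Each returns a list of dicts, best first, with "p" (0 to 1); they miss things now and then, are a little off and sometimes report something else, mostly with a low value. They report only what shows in the picture. A call takes as long as a camera call. They do not tell look-alikes from the thing itself.
- imaging.spot_in(label, picture): "position" ([column, row] in pixels, amid what is visible of it).
The state is a dict: "time": time; "joints": joint angles; "qvel": joint speeds; "effort": joint torques, N m; "position": TCP position; "eef_rot": TCP orientation; "wrist_force": force on the tool from outside, world axes, zero at the start; "moment": the same for the moment, N m; "finger_gap": finger opening in mm.
Only numpy, scipy, OpenCV 4.12 (cv2) and the standard library are available. Lean on these libraries where they do the work, as an engineer would, in place of code of your own. Each camera call takes 0.05 s, during which the arm holds its last target.

## Working session

There is one attempt and no reset: what is moved stays moved. The work goes in short steps, Python scripts to look and compute and a tool call to move; the robot and the scene stay as the last step left them, time stands still between calls to the robot, and variables do not carry over. Pictures are saved under pics/ and viewed, and the job is handed in when it is done.

Besides the shell and the picture viewer there is one more tool, called after "Emit:" as name(argument=value, ...) on one line, values as JSON. move_arm: Moves the arm, as the interface text tells. Its arguments: {"type":"object","properties":{"motion":{"type":"array","items":{"type":"array","items":{"type":"array","items":{"type":"number"}}}},"fingers":{"type":"number"}},"required":["motion"]}

```bash
mkdir -p pics
cat > h.py <<'E'
import numpy as np, cv2
from workcell import ctrl, imaging
def K(s):
    f=240/np.tan(np.radians(s["vfov"])/2); return f
def pose(s,st=None):
    # returns R,t world->cam
    if "R" in s and s["R"] is not None: return np.array(s["R"]),np.array(s["t"])
    T=np.array(s["tool_from_camera"]); W=np.eye(4); W[:3,:3]=st["eef_rot"]; W[:3,3]=st["position"]
    M=np.linalg.inv(W@T); return M[:3,:3],M[:3,3]
def undist(s,uv):
    f=K(s); d=np.array([(uv[0]-s["cx"])/f,(uv[1]-s["cy"])/f]); x=d.copy()
    for _ in range(30): x=d/(1+s["k1"]*(x@x))
    return x
def ray(s,uv,st=None):
    R,t=pose(s,st); x=undist(s,uv); d=R.T@np.array([x[0],x[1],1.]); o=-R.T@t
    return o,d
def at_z(s,uv,z,st=None):
    o,d=ray(s,uv,st); return o+d*(z-o[2])/d[2]
def dep(s,uv,st=None,w=1):
    u,v=int(round(uv[0])),int(round(uv[1])); p=s["depth"][max(0,v-w):v+w+1,max(0,u-w):u+w+1]; p=p[p>0]
    if len(p)==0: return None
    o,d=ray(s,uv,st); return o+d*np.median(p)
def tri(obs):
    A=np.zeros((3,3));b=np.zeros(3)
    for o,d in obs:
        d=d/np.linalg.norm(d);P=np.eye(3)-np.outer(d,d);A+=P;b+=P@o
    X=np.linalg.solve(A,b); return X,[np.linalg.norm(np.cross(X-o,d/np.linalg.norm(d))) for o,d in obs]
def proj(s,X,st=None):
    R,t=pose(s,st); c=R@np.array(X)+t; x=c[:2]/c[2]; r=x@x; f=K(s); return x*(1+s["k1"]*r)*f+[s["cx"],s["cy"]]
def snap(n,file=None):
    st=ctrl.get_state(); s=imaging.snapshot(n)
    if file: cv2.imwrite("pics/"+file,s["img"][:,:,::-1])
    return s,st
E
python3 - <<'E'
from h import *
st=ctrl.get_state();print(st);print(ctrl.grasp_offset)
for n in ["scene","top","wrist"]:
    s,st=snap(n,n+"0.png"); print(n,{k:v for k,v in s.items() if k not in("img","depth")})
    for l in ["feeder","cover","cover_knob","cover_pivot","box","rack","big_ball","chute_ball_1","rack_ball_1","pigment_jar","ink_pot","hopper"]:
        try:
            for r in imaging.spot_in(l,s)[:7]:
                if r["p"]>.2:
                    p=dep(s,r["position"],st); print(l,np.round(r["position"]),round(r["p"],2),None if p is None else np.round(p))
        except Exception as e: print(l,e)
E
```

```text
{'time': 0.0, 'joints': array([ 1.02989119e+00,  8.80020430e-02,  1.37231001e+00,  3.08500760e-05,
        1.68363620e+00, -1.03089633e-01]), 'qvel': array([ 0.00046688, -0.00096546, -0.00067726,  0.00057205,  0.00042625,
        0.00113199]), 'effort': array([ 2.69570492e-04, -3.51875961e+01, -3.13266921e+01, -1.33525969e-04,
        1.11024105e-02, -1.36803098e-05]), 'position': array([232.89807757, 497.67753703, 230.08516713]), 'eef_rot': array([[-9.05681257e-01,  4.23957456e-01, -1.23920386e-03],
       [ 4.23959180e-01,  9.05679082e-01, -2.00353590e-03],
       [ 2.72907033e-04, -2.33993676e-03, -9.99997225e-01]]), 'wrist_force': array([ 0.27697795, -0.01416662,  0.02856648]), 'moment': array([ 0.0232944 , -0.02311796, -0.04428409]), 'finger_gap': 85.76602589832754}
18.700000000000003
scene {'vfov': 51.19851433897803, 'cx': 319.05424384897833, 'cy': 246.42109698571835, 'k1': -0.07446417928536198, 'R': array([[-0.7084416 , -0.7057607 ,  0.00351324],
       [-0.29999266,  0.29661894, -0.90665407],
       [ 0.63883871, -0.64336541, -0.42186023]]), 't': array([235.35847849, 332.0282
[... 1951 characters left out ...]
296.] 0.5 [ 501. -349.   33.]
pigment_jar [454. 230.] 0.8 [ 622. -456.   94.]
pigment_jar [252. 294.] 0.65 [ 481. -101.  106.]
ink_pot [389. 187.] 0.83 [ 718. -341.   35.]
hopper [249. 296.] 0.64 [477. -97. 104.]
wrist {'vfov': 67.14003872334284, 'cx': 322.06084757082857, 'cy': 236.05687438697947, 'k1': 0.0011425684092028084, 'tool_from_camera': array([[-2.90736621e-05, -9.58676015e-01, -2.84500085e-01,
         7.18740947e+01],
       [ 9.99999976e-01, -9.02849480e-05,  2.02039844e-04,
        -1.55919689e-01],
       [-2.19376828e-04, -2.84500072e-01,  9.58675994e-01,
        -1.42987889e+02],
       [ 0.00000000e+00,  0.00000000e+00,  0.00000000e+00,
         1.00000000e+00]]), 'shot': 3}
```

View pics/scene0.png

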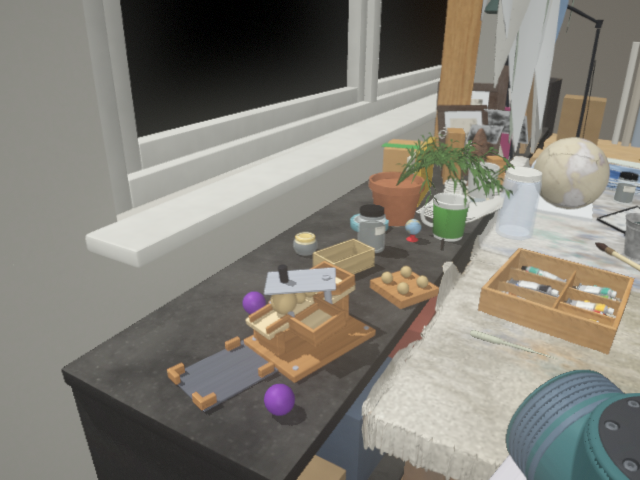

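View pics/top0.png

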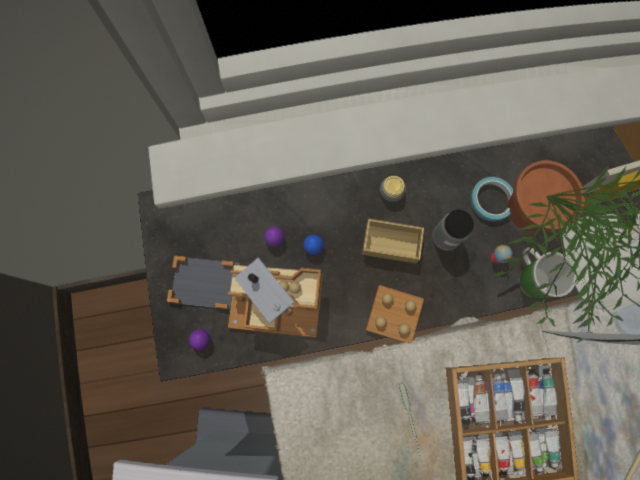

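```bash
cat >> h.py <<'E'
def rel(target,a=None,st=None):
    """target TCP world mm, a = angle of tool x (deg). prints row from current"""
    st=st or ctrl.get_state(); R=np.array(st["eef_rot"]); d=R.T@(np.array(target)-st["position"])/10
    a0=np.degrees(np.arctan2(R[1,0],R[0,0])); y=0 if a is None else ((a0-a+180)%360-180)
    print("row",np.round(d,2),"yaw",round(y,1)," dist mm",round(np.linalg.norm(d)*10,1),"a0",round(a0,1))
    return d,y
E
python3 - <<'E'
from h import *
rel([463,-110,250],180)
rel([370,200,250],180)
E
```

```text
row [-46.59 -45.34  -1.87] yaw -25.1  dist mm 650.4 a0 154.9
row [-25.03 -21.2   -1.87] yaw -25.1  dist mm 328.6 a0 154.9
```

Emit:
move_arm(motion=[[[-46.6,-45.3,-1.9,-25.1],[-46.6,-45.3,-1.9,-25.1],[-46.6,-45.3,-1.9,-25.1],[-46.6,-45.3,-1.9,-25.1],[-46.6,-45.3,-1.9,-25.1],[-46.6,-45.3,-1.9,-25.1],[-46.6,-45.3,-1.9,-25.1],[-46.6,-45.3,-1.9,-25.1],[-46.6,-45.3,-1.9,-25.1],[-46.6,-45.3,-1.9,-25.1],[-46.6,-45.3,-1.9,-25.1],[-46.6,-45.3,-1.9,-25.1],[-46.6,-45.3,-1.9,-25.1],[-46.6,-45.3,-1.9,-25.1]]])

```text
time: 3.7
position: [463.0, -108.6, 250.5]
eef_rot: [[-1.0, -0.002, 0.0], [-0.002, 1.0, 0.0], [-0.0, 0.0, -1.0]]
wrist_force: [-0.5, -0.2, 0.4]
finger_gap: 85.0
```

Run:
```python
from h import *
s,st=snap("wrist","w1.png"); print(st["time"],st["position"],st["eef_rot"])
import pickle; pickle.dump((s,st),open("w1.pkl","wb"))
for l in ["feeder","cover","cover_knob","cover_pivot","box","rack","big_ball","chute_ball_1","rack_ball_1"]:
            for r in imaging.spot_in(l,s)[:7]:
                if r["p"]>.2:
                    p=dep(s,r["position"],st); print(l,np.round(r["position"]),round(r["p"],2),None if p is None else np.round(p))
```

```text
3.7 [ 462.96004285 -108.5604528   250.54393151] [[-9.99997895e-01 -1.99923753e-03  4.60764710e-04]
 [-1.99913346e-03  9.99997976e-01  2.26210637e-04]
 [-4.61216026e-04  2.25289031e-04 -9.99999868e-01]]
feeder [330. 228.] 0.6 [ 482. -101.   62.]
cover [305. 252.] 0.9 [ 489. -123.  112.]
cover [ 22. 348.] 0.39 [ 624. -439.   46.]
cover_knob [304. 253.] 0.72 [ 489. -123.  112.]
cover_pivot [ 98. 234.] 0.61 [ 496. -342.   33.]
cover_pivot [330. 228.] 0.57 [ 481. -101.   62.]
box [101. 323.] 0.74 [ 616. -375.    4.]
rack [ 86. 205.] 0.67 [ 469. -359.   17.]
big_ball [246. 315.] 0.82 [ 588. -193.   36.]
big_ball [440. 136.] 0.82 [398.   2.  40.]
big_ball [314. 327.] 0.81 [ 601. -117.   38.]
chute_ball_1 [253. 258.] 0.86 [ 502. -170.   90.]
chute_ball_1 [332. 231.] 0.53 [484. -99.  63.]
chute_ball_1 [103. 325.] 0.43 [ 618. -373.    6.]
rack_ball_1 [ 98. 232.] 0.91 [ 495. -341.   32.]
rack_ball_1 [100. 195.] 0.89 [ 455. -331.   35.]
rack_ball_1 [ 54. 226.] 0.78 [ 487. -385.   33.]
rack_ball_1 [252. 260.] 0.61 [ 504. -172.   89.]
```

View pics/w1.png

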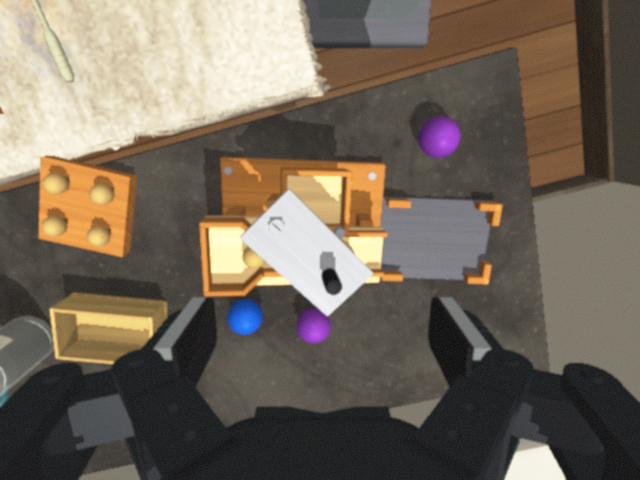

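```bash
cat >> h.py <<'E'
def cloud(s,st=None):
    f=K(s); v,u=np.mgrid[0:480,0:640]
    pts=np.stack([u.ravel(),v.ravel()],1).astype(np.float64)[:,None]
    # undistort vectorised
    d=np.stack([(u-s["cx"])/f,(v-s["cy"])/f],-1).reshape(-1,2); x=d.copy()
    for _ in range(30): x=d/(1+s["k1"]*(x**2).sum(1,keepdims=True))
    z=s["depth"].ravel(); R,t=pose(s,st)
    C=np.c_[x*z[:,None],z]; W=(C-t)@R
    m=z>0; return W[m], s["img"].reshape(-1,3)[m]
def ortho(W,C,x0,x1,y0,y1,r):
    # image: right=+y, down=+x ; r px/mm ; max z wins
    H=int((x1-x0)*r);Wd=int((y1-y0)*r); im=np.zeros((H,Wd,3),np.uint8); hz=np.full((H,Wd),-1e9)
    i=((W[:,0]-x0)*r).astype(int); j=((W[:,1]-y0)*r).astype(int)
    m=(i>=0)&(i<H)&(j>=0)&(j<Wd)&(W[:,2]<140)
    o=np.argsort(W[m][:,2]); im[i[m][o],j[m][o]]=C[m][o]; hz[i[m][o],j[m][o]]=W[m][o][:,2]
    return im,hz
E
python3 - <<'E'
from h import *
import pickle
s,st=pickle.load(open("w1.pkl","rb"))
W,C=cloud(s,st)
im,hz=ortho(W,C,400,580,-220,100,2.4)
k=np.ones((3,3),np.uint8); im2=im.copy(); e=im.sum(2)==0; im2[e]=cv2.dilate(im,k)[e]
cv2.imwrite("pics/o1.png",im2[:,:,::-1])
h8=np.clip(hz*2,0,255).astype(np.uint8); h8=cv2.dilate(h8,k); cv2.imwrite("pics/o1h.png",cv2.applyColorMap(h8,cv2.COLORMAP_JET))
E
```

```text
(no output)
```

View pics/o1.png

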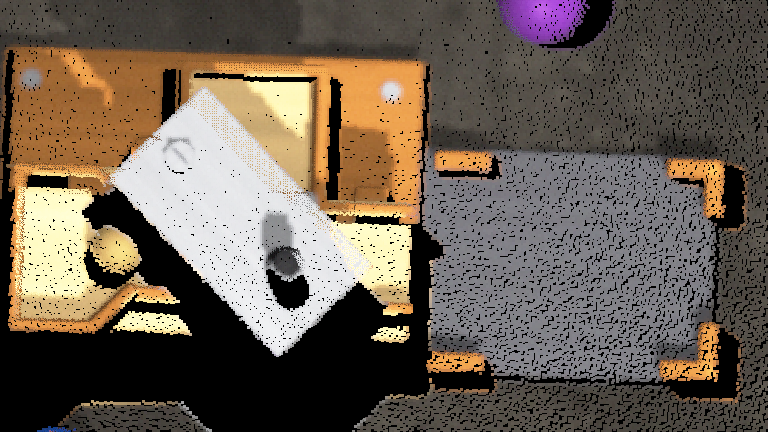

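View pics/o1h.png

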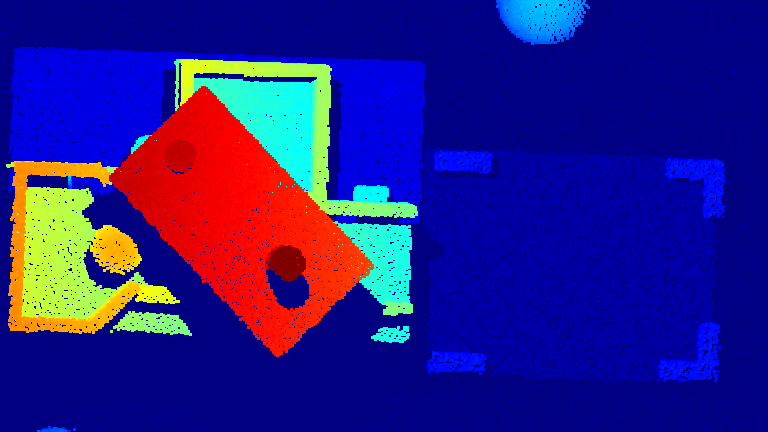

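Run:
```python
from h import *
import pickle
s,st=pickle.load(open("w1.pkl","rb"))
W,C=cloud(s,st)
im,hz=ortho(W,C,400,580,-220,100,2.4)
def fit(mask,nm):
    p=W[mask]; r=cv2.minAreaRect(p[:,:2].astype(np.float32)); print(nm,len(p),r,cv2.boxPoints(r).round(1).tolist())
    return p
reg=(W[:,0]>415)&(W[:,0]<560)&(W[:,1]>-190)&(W[:,1]<-50)
p=W[reg&(W[:,2]>98)&(W[:,2]<140)]
# plane fit ransac-ish
A=np.c_[p[:,:2],np.ones(len(p))]; c=None; q=np.ones(len(p),bool)
for _ in range(8):
    c=np.linalg.lstsq(A[q],p[q,2],rcond=None)[0]; q=abs(A@c-p[:,2])<1.5
print("plane",c,q.sum()); r=cv2.minAreaRect(p[q][:,:2].astype(np.float32)); print(r,cv2.boxPoints(r).round(1).tolist())
k=p[(p[:,2]-A@c>15)]; print("knob",len(k),np.median(k,0),k[:,2].max(), (k[:,:2].min(0)+k[:,:2].max(0))/2)
# board
b=(W[:,2]>6)&(W[:,2]<16)&(W[:,0]>410)&(W[:,0]<485)&(W[:,1]>-222)&(W[:,1]<-40); fit(b,"board")
print(np.median(W[b][:,2]))
pl=(W[:,0]>470)&(W[:,0]<550)&(W[:,1]>-30)&(W[:,1]<60); print("dock z",np.median(W[pl][:,2]))
# chute walls
for y in (-60,-55,-52,-200,-208,-205):
    m=(abs(W[:,1]-y)<1.2)&(W[:,0]>470)&(W[:,0]<545)
    o=np.argsort(W[m][:,0]); print(y,[(round(a,1),round(z,0)) for a,_,z in W[m][o][::6]])
```

```text
plane [-5.26173784e-03 -1.39846766e-01  9.70455761e+01] 7095
((492.6527099609375, -119.41624450683594), (104.05753326416016, 55.8797492980957), 43.35675811767578) [[435.6000061035156, -134.8000030517578], [474.0, -175.5], [549.7000122070312, -104.0], [511.29998779296875, -63.400001525878906]]
knob 303 [ 508.10474371 -100.23941438  133.8682789 ] 136.82216437718728 [ 509.82241752 -100.094592  ]
board 5132 ((452.8570251464844, -128.4182586669922), (174.94259643554688, 60.11247634887695), 87.93502807617188) [[419.70001220703125, -214.6999969482422], [479.70001220703125, -216.89999389648438], [486.0, -42.099998474121094], [426.0, -39.900001525878906]]
12.509662405905665
dock z 4.611684877287692
-60 [(np.float64(470.0), np.float64(319.0)), (np.float64(470.2), np.float64(320.0)), (np.float64(470.3), np.float64(321.0)), (np.float64(470.5), np.float64(319.0)), (np.float64(470.6), np.float64(319.0)), (np.float64(470.8), np.float64(320.0)), (np.float64(470.9), np.float64(319.0)), (np.float64(471.0), np.float64(319.0)), (np.float64(471.2), np.float64(318.0)), (np.float64(471.3), np.float64(317.0
[... 7028 characters left out ...]
np.float64(507.0), np.float64(73.0)), (np.float64(508.9), np.float64(73.0)), (np.float64(510.9), np.float64(73.0)), (np.float64(513.0), np.float64(73.0)), (np.float64(515.7), np.float64(74.0)), (np.float64(518.4), np.float64(72.0)), (np.float64(520.5), np.float64(72.0)), (np.float64(522.3), np.float64(73.0)), (np.float64(524.5), np.float64(72.0)), (np.float64(526.9), np.float64(71.0)), (np.float64(529.3), np.float64(73.0)), (np.float64(531.9), np.float64(72.0)), (np.float64(532.8), np.float64(84.0)), (np.float64(533.1), np.float64(81.0)), (np.float64(533.3), np.float64(76.0)), (np.float64(533.5), np.float64(80.0)), (np.float64(534.0), np.float64(72.0)), (np.float64(536.8), np.float64(92.0))]
```

```bash
cat > geo.py <<'E'
import numpy as np
FA=np.radians(-92.0); FX=np.array([np.cos(FA),np.sin(FA)]); FY=np.array([-FX[1],FX[0]]); TH=np.array([506.7,-94.5])
def f2w(x,y): return TH+x*FX+y*FY
def w2f(p): d=np.array(p[:2])-TH; return d@FX,d@FY
PV=np.array([465.1,-145.5])
def knob(a,h=16): # a deg world, returns xy of knob at height h over plate, plate top z
    a=np.radians(a); b=PV+62*np.array([np.cos(a),np.sin(a)*.992]); z=97.05-.00526*b[0]-.13985*b[1]
    return np.array([b[0]+.005*h,b[1]+.139*h]),z
E
python3 - <<'E'
from h import *; from geo import *
print(knob(43.4)); k,z=knob(43.4)
rel([*k,165],43.4); rel([*k,115.5],43.4)
for d in (0,60,90,110,126,131.8): print(d,knob(43.4+d))
print(w2f(PV),f2w(12,0))
E
```

```text
(array([ 510.2276296 , -101.01736974]), np.float64(108.8049290258105))
row [-4.71  0.86  8.53] yaw 136.6  dist mm 97.8 a0 -180.0
row [-4.71  0.86 13.48] yaw 136.6  dist mm 143.1 a0 -180.0
0 (array([ 510.2276296 , -101.01736974]), np.float64(108.8049290258105))
60 (array([450.81162998, -83.44639239]), np.float64(106.66015600155481))
90 (array([422.58057433, -98.58875144]), np.float64(108.9263102674322))
110 (array([ 409.74243732, -115.73702506]), np.float64(111.39202493457782))
126 (array([ 404.23800835, -131.96225613]), np.float64(113.690076796113))
131.8 (array([ 403.39744273, -138.12947792]), np.float64(114.55698413888639))
(np.float64(52.42075124079792), np.float64(-39.7947840721668)) [ 506.28120604 -106.49268992]
```

Emit:
move_arm(motion=[[[-4.7,0.9,5,136.6],[-4.7,0.9,5,136.6],[-4.7,0.9,5,136.6],[-4.7,0.9,5,136.6],[-4.7,0.9,5,136.6],[-4.7,0.9,5,136.6],[-4.7,0.9,5,136.6],[-4.7,0.9,5,136.6],[-4.7,0.9,5,136.6],[-4.7,0.9,8.5,136.6],[-4.7,0.9,8.5,136.6],[-4.7,0.9,8.5,136.6],[-4.7,0.9,8.5,136.6],[-4.7,0.9,8.5,136.6]]], fingers=0.43)

```text
time: 5.95
position: [510.2, -100.7, 165.2]
eef_rot: [[0.725, 0.688, -0.0], [0.688, -0.725, 0.0], [-0.0, -0.0, -1.0]]
wrist_force: [0.2, 0.6, 0.7]
finger_gap: 24.4
```

Run:
```python
from h import *; from geo import *
s,st=snap("wrist","w2.png"); print(st["position"],st["finger_gap"])
k,z=knob(43.4); rel([*k,115.5],43.4)
for n in("scene","top"): snap(n,n+"2.png")
```

```text
[ 510.19230517 -100.72833762  165.19629761] 24.435025532020102
row [-0.02  0.02  4.98] yaw 0.1  dist mm 49.8 a0 43.5
```

View pics/w2.png

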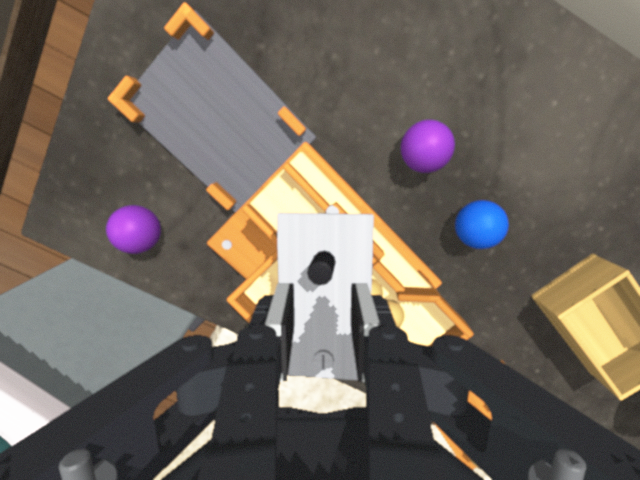

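Emit:
move_arm(motion=[[[0,0,2.5,0],[0,0,4.0,0],[0,0,4.95,0],[0,0,4.95,0]]])

```text
time: 6.6
position: [509.7, -100.5, 115.0]
eef_rot: [[0.726, 0.687, -0.002], [0.687, -0.726, 0.001], [-0.001, -0.002, -1.0]]
wrist_force: [1.0, 0.2, 1.2]
finger_gap: 24.4
```

Run:
```python
from h import *; from geo import *
st=ctrl.get_state(); print(st["position"],st["wrist_force"])
R=np.array(st["eef_rot"]);a0=43.5
for d in list(range(8,137,8))+[134]:
    k,z=knob(43.4+d); v=R.T@(np.array([*k,z+6.7])-st["position"])/10; print([*np.round(v,2).tolist(),-d])
```

```text
[ 509.70169066 -100.52214797  114.96697947] [1.02299663 0.19687528 1.1683339 ]
[-0.06, -0.79, 0.03, -8]
[-0.24, -1.63, 0.09, -16]
[-0.54, -2.44, 0.14, -24]
[-0.95, -3.2, 0.18, -32]
[-1.45, -3.9, 0.2, -40]
[-2.06, -4.52, 0.2, -48]
[-2.74, -5.06, 0.18, -56]
[-3.48, -5.49, 0.15, -64]
[-4.28, -5.82, 0.11, -72]
[-5.12, -6.03, 0.05, -80]
[-5.98, -6.13, -0.03, -88]
[-6.84, -6.1, -0.12, -96]
[-7.69, -5.95, -0.22, -104]
[-8.51, -5.69, -0.32, -112]
[-9.28, -5.32, -0.44, -120]
[-9.99, -4.84, -0.56, -128]
[-10.63, -4.27, -0.68, -136]
[-10.48, -4.42, -0.65, -134]
```

Emit:
move_arm(motion=[[[-0.1,-0.8,0,-8],[-0.2,-1.6,0,-16],[-0.5,-2.4,0.1,-24],[-1.0,-3.2,0.1,-32],[-1.5,-3.9,0.1,-40],[-2.1,-4.5,0.1,-48],[-2.7,-5.1,0.1,-56],[-3.5,-5.5,0.1,-64],[-4.3,-5.8,0.1,-72],[-5.1,-6.0,0,-80],[-6.0,-6.1,-0.1,-88],[-6.8,-6.1,-0.2,-96],[-7.7,-6.0,-0.3,-104],[-8.5,-5.7,-0.4,-112],[-9.3,-5.3,-0.5,-120],[-10.0,-4.8,-0.6,-128],[-10.0,-4.8,-0.6,-128]]])

```text
time: 8.72
position: [405.0, -135.1, 122.8]
eef_rot: [[-0.988, 0.152, 0.002], [0.152, 0.988, -0.001], [-0.002, -0.001, -1.0]]
wrist_force: [0.8, 0.1, -1.1]
finger_gap: 24.2
```

Run:
```python
from h import *; from geo import *
snap("top","top3.png");s,st=snap("wrist","w3.png"); print(st["position"],st["wrist_force"])
```

```text
[ 405.03741316 -134.85318435  122.63791344] [ 0.39156093 -0.14128196  0.67829057]
```

View pics/w3.png

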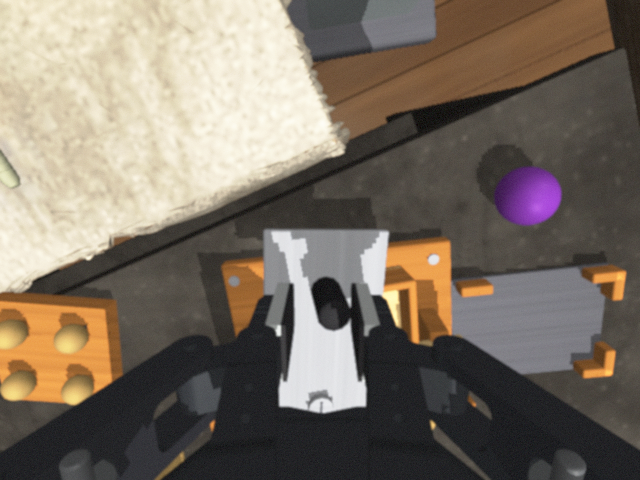

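Emit:
move_arm(motion=[[[0,0,-3,0],[0,0,-8,0],[0,0,-13,0],[0,0,-13,0]]], fingers=-1)

```text
time: 9.32
position: [406.8, -135.3, 257.3]
eef_rot: [[-0.989, 0.15, 0.01], [0.15, 0.989, -0.005], [-0.01, -0.003, -1.0]]
wrist_force: [-0.6, -1.2, 0.0]
finger_gap: 85.4
```

Run:
```python
from h import *; from geo import *
s,st=snap("top","top4.png")
s2,st=snap("wrist","w4.png")
for ss in (s,):
    W,C=cloud(ss,st)
    m=(W[:,0]>540)&(W[:,0]<680)&(W[:,1]>-440)&(W[:,1]<-300)&(W[:,2]>30)&(W[:,2]<50)
    p=W[m]; 
    r=cv2.minAreaRect(p[:,:2].astype(np.float32)); print(len(p),r,cv2.boxPoints(r).round(1).tolist(), np.percentile(p[:,2],[10,50,90]))
    im,hz=ortho(W,C,390,690,-460,-260,2); cv2.imwrite("pics/o4.png",cv2.dilate(im,np.ones((3,3)))[:,:,::-1])
```

```text
457 ((611.341552734375, -369.8701171875), (139.70396423339844, 74.1719970703125), 89.82144165039062) [[574.0, -439.6000061035156], [648.2000122070312, -439.79998779296875], [648.5999755859375, -300.1000061035156], [574.5, -299.8999938964844]] [32.5968964  37.31313782 39.79584389]
```

View pics/o4.png

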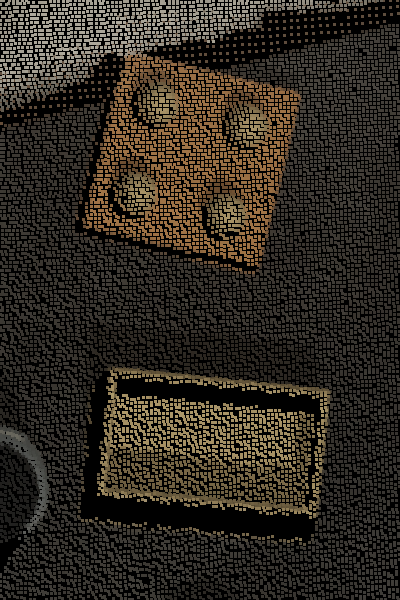

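View pics/w4.png

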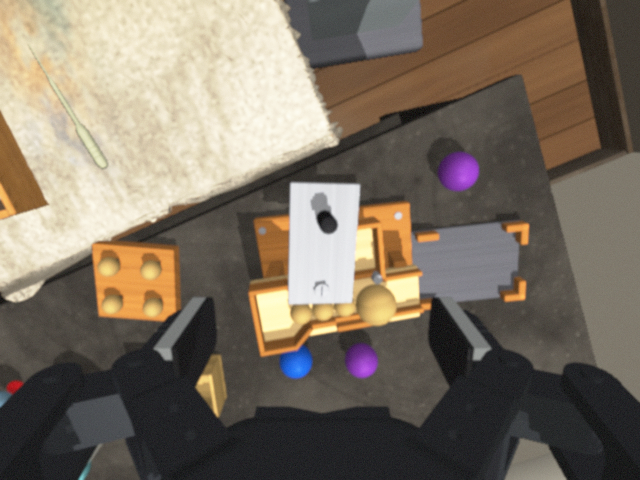

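View pics/top4.png

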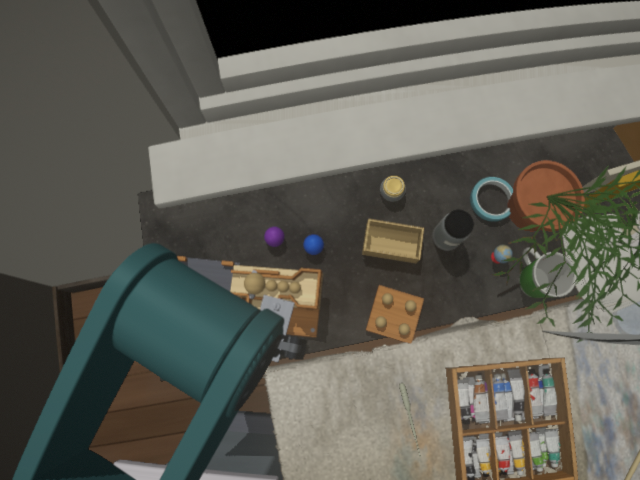

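Run:
```python
from h import *
rel([610.7,-353,130],85.3)
```

```text
row [-23.61 -18.52  12.27] yaw 86.1  dist mm 324.2 a0 171.4
```

Emit:
move_arm(motion=[[[-23.6,-18.5,6,86.1],[-23.6,-18.5,6,86.1],[-23.6,-18.5,6,86.1],[-23.6,-18.5,6,86.1],[-23.6,-18.5,6,86.1],[-23.6,-18.5,12.3,86.1],[-23.6,-18.5,12.3,86.1],[-23.6,-18.5,12.3,86.1],[-23.6,-18.5,12.3,86.1],[-23.6,-18.5,12.3,86.1],[-23.6,-18.5,12.3,86.1]]])

```text
time: 10.8
position: [610.3, -352.5, 128.7]
eef_rot: [[0.08, 0.997, -0.0], [0.997, -0.08, 0.0], [0.0, -0.0, -1.0]]
wrist_force: [-0.1, -0.4, 0.0]
finger_gap: 85.2
```

Run:
```python
from h import *; from geo import *
s,st=snap("wrist","w5.png");print(st["position"])
W,C=cloud(s,st)
m=(W[:,0]>560)&(W[:,0]<660)&(W[:,1]>-420)&(W[:,1]<-285)&(W[:,2]>33)&(W[:,2]<46)
p=W[m];r=cv2.minAreaRect(p[:,:2].astype(np.float32)); print(len(p),r,cv2.boxPoints(r).round(1).tolist(), np.percentile(p[:,2],[10,50,90]))
```

```text
[ 610.27157774 -352.54244226  128.73103632]
3582 ((615.2183227539062, -353.21484375), (110.45934295654297, 64.11262512207031), 84.1058578491211) [[577.7000122070312, -404.8999938964844], [641.4000244140625, -411.3999938964844], [652.7999877929688, -301.6000061035156], [589.0, -295.0]] [35.94306619 40.1060841  41.11227758]
```

View pics/w5.png

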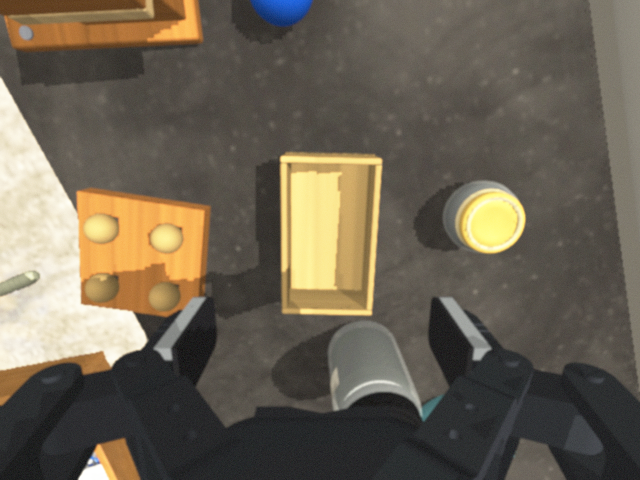

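Run:
```python
from h import *
rel([615.2,-353.2,7],84.1)
```

```text
row [-0.02  0.49 12.19] yaw 1.3  dist mm 122.0 a0 85.4
```

Emit:
move_arm(motion=[[[0,0.5,4,1.3],[0,0.5,8,1.3],[0,0.5,11,1.3],[0,0.5,12.2,1.3],[0,0.5,12.2,1.3]]])

```text
time: 11.48
position: [615.0, -352.9, 6.3]
eef_rot: [[0.104, 0.995, -0.001], [0.995, -0.104, 0.001], [0.001, -0.001, -1.0]]
wrist_force: [0.1, -0.7, 0.5]
finger_gap: 85.8
```

Emit:
move_arm(motion=[[[0,0,0,0],[0,0,0,0],[0,0,0,0],[0,0,0,0]]], fingers=1)

```text
time: 11.98
position: [616.7, -354.1, 9.7]
eef_rot: [[0.104, 0.995, 0.004], [0.995, -0.104, -0.003], [-0.002, 0.004, -1.0]]
wrist_force: [0.6, 0.3, 5.7]
finger_gap: 62.7
```

Emit:
move_arm(motion=[[[0,0,-3,0],[0,0,-8,0],[0,0,-12,0],[0,0,-12,0]]])

```text
time: 12.48
position: [617.3, -354.4, 132.3]
eef_rot: [[0.104, 0.995, 0.008], [0.995, -0.104, -0.005], [-0.004, 0.009, -1.0]]
wrist_force: [0.4, -1.1, -1.7]
finger_gap: 63.0
```

Run:
```python
from h import *; from geo import *
s,st=snap("wrist","w6.png");print(st["position"],st["finger_gap"],st["wrist_force"])
W,C=cloud(s,st)
T=(W-st["position"])@np.array(st["eef_rot"])
m=(abs(T[:,0])<75)&(abs(T[:,1])<38)&(T[:,2]>-45)&(T[:,2]<8)
p=T[m];p=p[p[:,2]<np.percentile(p[:,2],1)+6] if 0 else p
for lo in(-40,-30,-20): 
    q=p[(p[:,2]>lo)&(p[:,2]<lo+10)]; print(lo,len(q),q.min(0) if len(q) else 0,q.max(0) if len(q) else 0)
rel([510.8,13.5,140],88,st)
```

```text
[ 617.33483155 -354.40322178  132.26914859] 63.04818483314452 [ 0.35552819 -1.09507707 -1.73421106]
-40 7835 [-34.06727887 -37.99904487 -39.97151122] [ 56.07402321  37.99505397 -30.00014818]
-30 5067 [-40.73745725 -37.69460385 -29.99966612] [ 56.03817453  37.96014397 -20.00068699]
-20 3064 [-49.56369347 -37.77167176 -19.9943095 ] [ 56.06537985  37.96418019 -10.00917101]
row [ 35.48 -14.42  -1.05] yaw -4.0  dist mm 383.1 a0 84.0
```

View pics/w6.png

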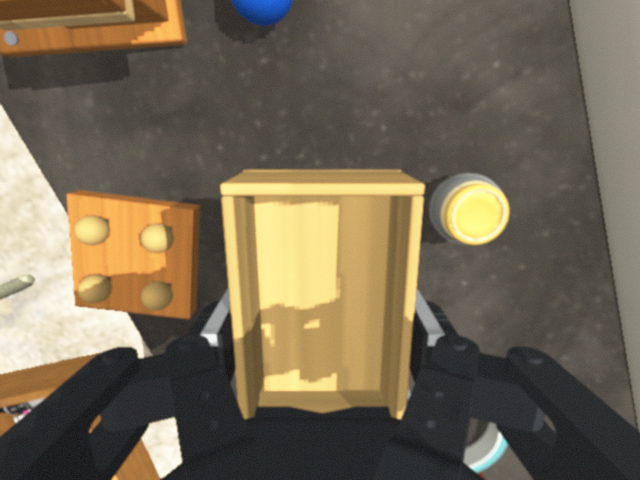

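Run:
```python
from h import *
rel([510.7,12.6,90],88);rel([510.7,12.6,14.5],88)
```

```text
row [ 35.32 -14.3    3.76] yaw -4.0  dist mm 382.9 a0 84.0
row [ 35.33 -14.32  11.31] yaw -4.0  dist mm 397.7 a0 84.0
```

Emit:
move_arm(motion=[[[0,0,-3,0],[4,-1.6,-4,-1],[8,-3.2,-4,-1],[12,-4.9,-4,-2],[16,-6.5,-4,-2],[20,-8.1,-4,-3],[24,-9.7,-4,-3],[28,-11.3,-4,-4],[32,-13.0,-4,-4],[35.3,-14.3,-3,-4],[35.3,-14.3,0,-4],[35.3,-14.3,3.7,-4],[35.3,-14.3,3.7,-4],[35.3,-14.3,3.7,-4]]])

```text
time: 14.28
position: [509.7, 12.8, 89.5]
eef_rot: [[0.035, 0.999, -0.001], [0.999, -0.035, 0.0], [0.0, -0.001, -1.0]]
wrist_force: [0.2, -0.0, -1.1]
finger_gap: 63.0
```

Run:
```python
from h import *; from geo import *
s,st=snap("wrist","w7.png");print(st["position"],st["finger_gap"])
snap("scene","scene7.png"); rel([510.7,12.6,14.5],88)
```

```text
[509.67296225  12.80768568  89.5310599 ] 63.02763604254098
row [-0.01 -0.04  7.68] yaw -0.0  dist mm 76.8 a0 88.0
```

View pics/w7.png

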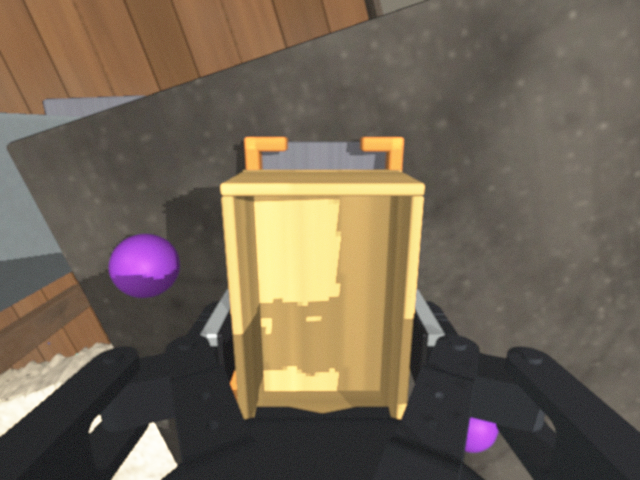

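View pics/scene7.png

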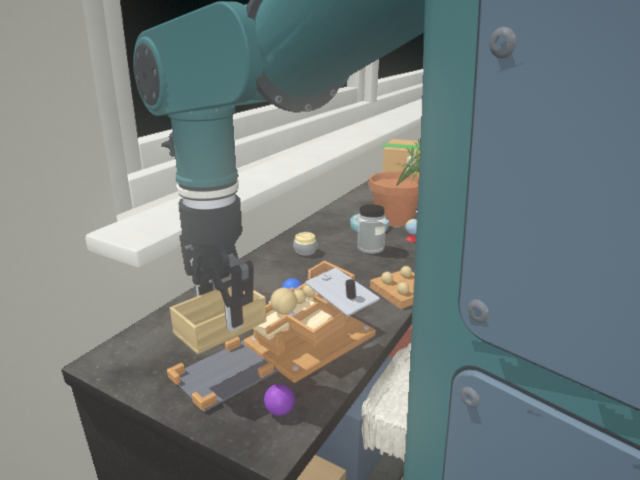

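Emit:
move_arm(motion=[[[0,0.1,2.5,0],[0,0.1,4.5,0],[0,0.1,6,0],[0,0.1,7,0],[0,0.1,7.4,0],[0,0.1,7.4,0]]])

```text
time: 15.12
position: [511.1, 12.8, 16.1]
eef_rot: [[0.035, 0.999, 0.0], [0.999, -0.035, 0.0], [0.0, 0.0, -1.0]]
wrist_force: [-0.0, -0.1, -2.3]
finger_gap: 63.1
```

Run:
```python
from h import *; from geo import *
s,st=snap("wrist","w8.png");print(st["position"],st["finger_gap"],st["wrist_force"])
W,C=cloud(s,st)
m=(W[:,0]>470)&(W[:,0]<550)&(W[:,1]>50)&(W[:,1]<72)&(W[:,2]>30)&(W[:,2]<60)
p=W[m]; print(len(p),p[:,2].max(),np.percentile(p[:,2],90),p.min(0),p.max(0))
```

```text
[511.11725695  12.84527363  16.070832  ] 63.053882135982136 [-0.03224727 -0.08399221 -2.27660378]
5669 49.174649218106275 47.516237690399464 [480.78565343  50.01098415  30.03448183] [545.36218342  69.79754664  49.17464922]
```

View pics/w8.png

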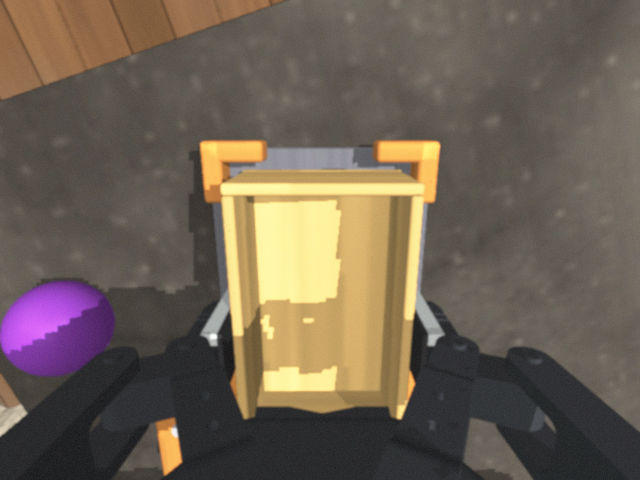

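Emit:
move_arm(motion=[[[0,0,0.2,0],[0,0,0.4,0],[0,0,0.4,0]]])

```text
time: 15.55
position: [511.9, 12.8, 13.6]
eef_rot: [[0.034, 0.999, 0.002], [0.999, -0.034, -0.0], [-0.0, 0.002, -1.0]]
wrist_force: [-2.0, 0.2, 4.7]
finger_gap: 62.5
```

Emit:
move_arm(motion=[[[0,0,0,0],[0,0,0,0],[0,0,0,0],[0,0,0,0]]], fingers=-1)

```text
time: 16.05
position: [510.8, 12.8, 11.7]
eef_rot: [[0.035, 0.999, -0.0], [0.999, -0.035, 0.0], [0.0, -0.0, -1.0]]
wrist_force: [0.2, -0.3, -0.7]
finger_gap: 85.4
```

Emit:
move_arm(motion=[[[0,0,-3,0],[0,0,-8,0],[0,0,-14,0],[0,0,-19,0],[0,0,-19,0]]])

```text
time: 16.68
position: [513.7, 12.6, 207.8]
eef_rot: [[0.035, 0.999, 0.012], [0.999, -0.035, -0.001], [-0.001, 0.012, -1.0]]
wrist_force: [-0.6, 0.5, -0.4]
finger_gap: 85.3
```

Run:
```python
from h import *; from geo import *
s,st=snap("wrist","w9.png");print(st["position"],st["finger_gap"],st["wrist_force"])
W,C=cloud(s,st)
m=(W[:,0]>470)&(W[:,0]<560)&(W[:,1]>-46)&(W[:,1]<80)&(W[:,2]>36)&(W[:,2]<50)
p=W[m];r=cv2.minAreaRect(p[:,:2].astype(np.float32)); print(len(p),r,cv2.boxPoints(r).round(1).tolist(), np.percentile(p[:,2],[10,50,90]))
rel([480,-70,260],180)
```

```text
[513.67054871  12.6204549  207.82793892] 85.29774311879144 [-0.62541455  0.50974683 -0.40411618]
2153 ((512.70654296875, 13.177947998046875), (110.41327667236328, 64.10765838623047), 88.04794311523438) [[478.79998779296875, -40.900001525878906], [542.9000244140625, -43.099998474121094], [546.5999755859375, 67.30000305175781], [482.6000061035156, 69.4000015258789]] [39.03240922 44.14711916 45.19558043]
row [-8.38 -2.89 -5.57] yaw -92.0  dist mm 104.7 a0 88.0
```

View pics/w9.png

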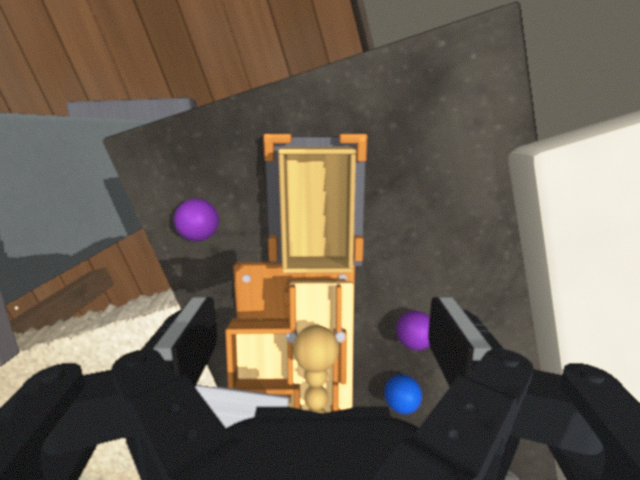

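Emit:
move_arm(motion=[[[-8.4,-2.0,-5.5,-92],[-8.4,-2.0,-5.5,-92],[-8.4,-2.0,-5.5,-92],[-8.4,-2.0,-5.5,-92],[-8.4,-2.0,-5.5,-92],[-8.4,-2.0,-5.5,-92],[-8.4,-2.0,-5.5,-92],[-8.4,-2.0,-5.5,-92],[-8.4,-2.0,-5.5,-92],[-8.4,-2.0,-5.5,-92],[-8.4,-2.0,-5.5,-92]]], fingers=1)

```text
time: 18.1
position: [487.6, -70.3, 255.6]
eef_rot: [[-1.0, 0.001, -0.002], [0.001, 1.0, 0.001], [0.002, 0.001, -1.0]]
wrist_force: [-0.6, -0.4, -0.4]
finger_gap: -0.1
```

```bash
cat >> h.py <<'E'
def sphere(W,c0,r,n=10):
    from scipy.optimize import least_squares
    c=np.array(c0,float)
    for _ in range(n):
        d=np.linalg.norm(W-c,axis=1); m=(abs(d-r)<4)&(W[:,2]>c[2]-2); q=W[m]
        c=least_squares(lambda c:np.linalg.norm(q-c,axis=1)-r,c,loss="soft_l1").x
    return c,m.sum()
E
python3 - <<'E'
from h import *; from geo import *
s,st=snap("wrist","w10.png");print(st["position"],st["finger_gap"],st["wrist_force"])
W,C=cloud(s,st)
c,n=sphere(W,[506.4,-103.7,78],20); print(c,n,w2f(c))
for y in(-128,-150,-172):
    c,n=sphere(W,[505,y,74],11); print(c,n,w2f(c))
im,hz=ortho(W,C,400,580,-220,100,2.4); cv2.imwrite("pics/o10.png",cv2.dilate(im,np.ones((2,2)))[:,:,::-1])
s2,_=snap("top","top10.png"); W2,_=cloud(s2); print(sphere(W2,[506.4,-103.7,78],20))
reg=(W[:,0]>370)&(W[:,0]<490)&(W[:,1]>-190)&(W[:,1]<-90)
p=W[reg&(W[:,2]>98)&(W[:,2]<122)]; r=cv2.minAreaRect(p[:,:2].astype(np.float32)); print(r,cv2.boxPoints(r).round(1).tolist())
E
```

```text
[487.58383253 -70.32675908 255.55006363] -0.11778710730706979 [-0.6030984  -0.40708706 -0.38035172]
[507.05848409 -97.66484399  77.64018938] 1516 (np.float64(3.1504051426568878), np.float64(0.46871717477119546))
[ 505.97529326 -128.36079889   72.92391822] 465 (np.float64(33.865463702125346), np.float64(0.45745956808517313))
[ 505.19972273 -149.89254404   76.01115989] 509 (np.float64(55.411159320945714), np.float64(0.4338085640758057))
[ 504.47533201 -171.39551918   78.96673938] 487 (np.float64(76.92631629876766), np.float64(0.4603021346239974))
(array([503.56834751, -99.88334999,  74.78785275]), np.int64(362))
((427.67193603515625, -138.37603759765625), (56.3601188659668, 104.8575439453125), 78.91415405273438) [[370.79998779296875, -155.89999389648438], [473.70001220703125, -176.10000610351562], [484.5, -120.80000305175781], [381.6000061035156, -100.5999984741211]]
```

View pics/o10.png

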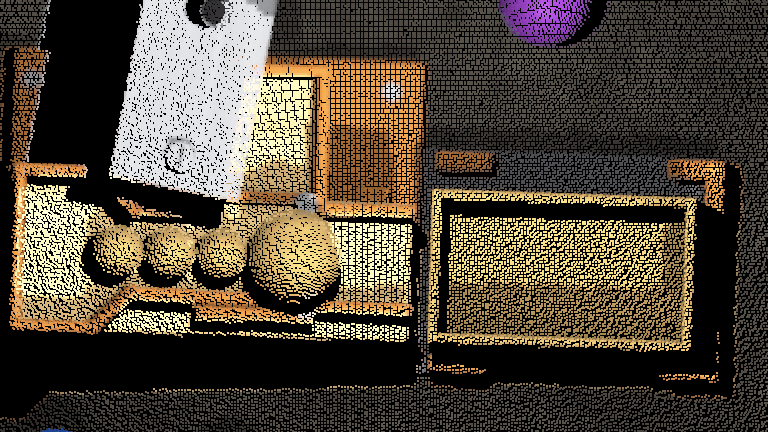

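View pics/w10.png

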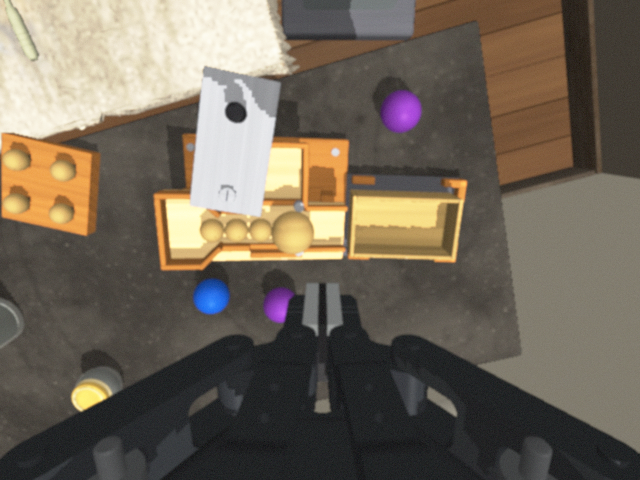

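Run:
```python
from h import *
rel([545,-100,140],180);rel([545,-100,78],180);
```

```text
row [-5.74 -2.96 11.61] yaw -0.0  dist mm 132.8 a0 180.0
row [-5.74 -2.96 17.81] yaw -0.0  dist mm 189.4 a0 180.0
```

Emit:
move_arm(motion=[[[-5.7,-3,3,0],[-5.7,-3,8,0],[-5.7,-3,12,0],[-5.7,-3,15.5,0],[-5.7,-3,17.8,0],[-5.7,-3,17.8,0]]])

```text
time: 18.95
position: [543.2, -99.9, 76.2]
eef_rot: [[-1.0, 0.0, -0.005], [0.0, 1.0, 0.002], [0.005, 0.002, -1.0]]
wrist_force: [-0.2, 0.2, -0.4]
finger_gap: -0.0
```

Run:
```python
from h import *
s,st=snap("wrist","w11.png");print(st["position"],st["wrist_force"]);snap("scene","scene11.png")
```

```text
[543.16919763 -99.88042991  76.16246408] [-0.17088002  0.21859132 -0.3617236 ]
```

View pics/w11.png

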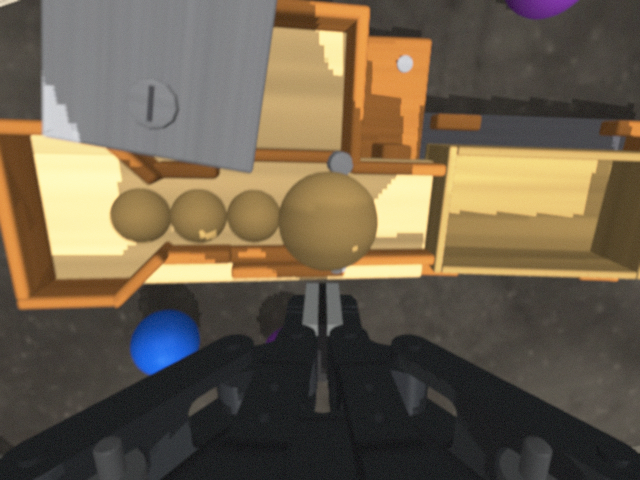

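View pics/scene11.png

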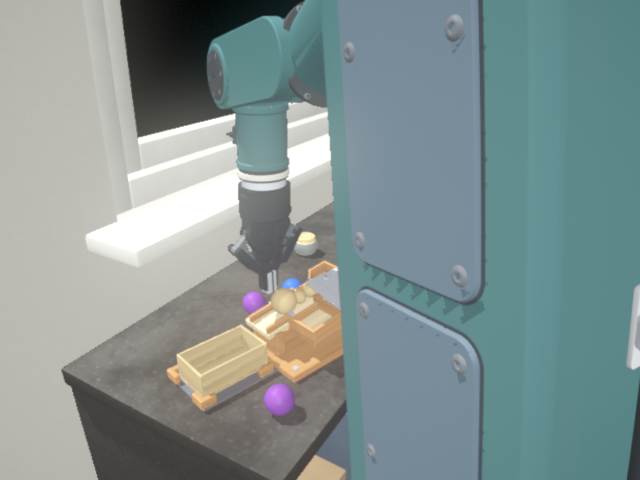

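Run:
```python
from h import *; from geo import *
st=ctrl.get_state();R=np.array(st["eef_rot"])
print(w2f(st["position"]))
for x,y,z in [(-24,38,77),(-22,29,77),(-18.6,25,77),(-10.3,20,78),(-4.3,17,78.5),(1.7,12,79),(4.7,6,79.5),(7.7,-5,79.5)]:
    p=f2w(x,y); print(np.round(p,1),np.round(R.T@(np.array([*p,z])-st["position"])/10,2))
```

```text
(np.float64(4.673006700148117), np.float64(38.92939295625015))
[545.5 -71.8] [-0.01  2.87  0.26]
[536.5 -73.5] [0.9  2.7  0.25]
[532.3 -76.8] [1.31 2.37 0.25]
[527.  -84.9] [1.84 1.56 0.15]
[523.8 -90.8] [2.16 0.97 0.1 ]
[518.6 -96.6] [2.68 0.39 0.05]
[512.5 -99.4] [3.29 0.11 0.  ]
[ 501.4 -102. ] [ 4.4  -0.15  0.  ]
```

Emit:
move_arm(motion=[[[0,1.5,0,0],[0,2.9,0.1,0],[0.9,2.7,0.1,0],[1.3,2.4,0.1,0],[1.6,2.0,0.1,0],[1.8,1.6,0.1,0],[2.0,1.3,0.1,0],[2.2,1.0,0.1,0],[2.4,0.7,0,0],[2.7,0.4,0,0],[2.7,0.4,0,0]]])

```text
time: 20.42
position: [517.6, -96.7, 78.7]
eef_rot: [[-1.0, 0.0, -0.0], [0.0, 1.0, -0.0], [0.0, -0.0, -1.0]]
wrist_force: [-0.5, 0.6, 0.5]
finger_gap: -0.3
```

Run:
```python
from h import *; from geo import *
s,st=snap("wrist","w12.png");print(st["position"],st["wrist_force"]);
W,C=cloud(s,st); c,n=sphere(W,[500,-110,80],20); print(c,n,w2f(c))
```

```text
[517.64208742 -96.65887266  78.73950156] [-0.51613064  0.61935255  0.5056058 ]
[ 493.1193605  -117.14145841   82.22865527] 7187 (np.float64(23.101623328782562), np.float64(-12.782191033811038))
```

View pics/w12.png

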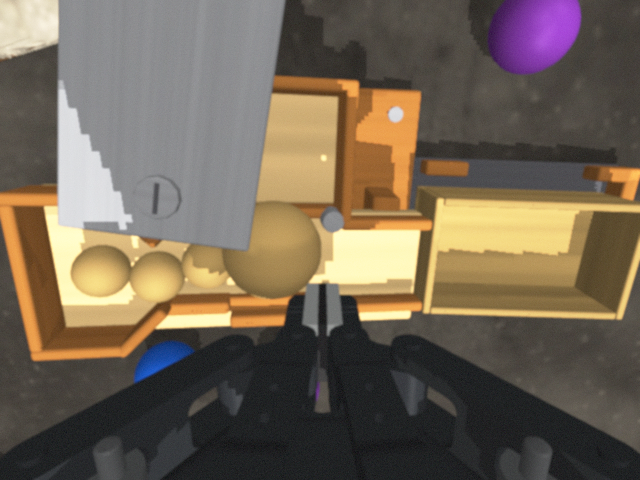

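Emit:
move_arm(motion=[[[0.5,0,0,0],[1.0,0,0,0],[1.4,0,0,0],[1.4,0,0,0]]])

```text
time: 20.98
position: [503.5, -96.4, 78.8]
eef_rot: [[-1.0, -0.0, -0.0], [-0.0, 1.0, 0.0], [0.0, 0.0, -1.0]]
wrist_force: [-0.1, -0.0, 0.8]
finger_gap: 0.2
```

Run:
```python
from h import *; from geo import *
s,st=snap("wrist","w13.png");print(st["position"],st["wrist_force"]);
W,C=cloud(s,st); c,n=sphere(W,[480,-117,80],20); print(c,n,w2f(c))
```

```text
[503.52341325 -96.37923646  78.75293684] [-0.12112805 -0.03960823  0.815971  ]
[ 478.92494044 -107.74632518   82.68078682] 3427 (np.float64(14.207591479447492), np.float64(-27.29584965873003))
```

View pics/w13.png

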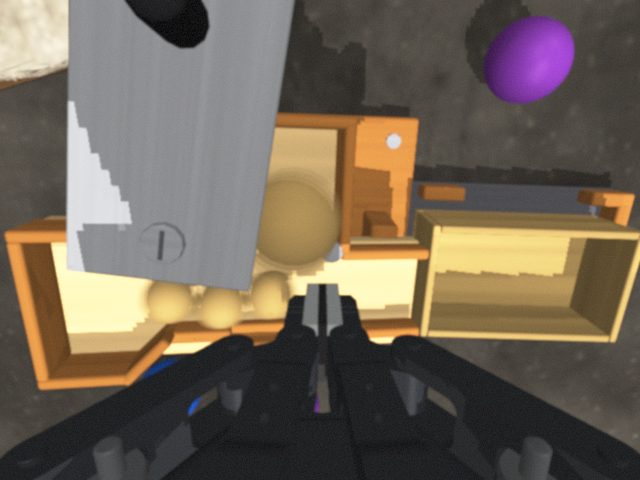

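Emit:
move_arm(motion=[[[0.5,0,0,0],[1.0,0,0,0],[1.4,0,0,0],[1.4,0,0,0]]])

```text
time: 21.52
position: [489.6, -96.4, 78.8]
eef_rot: [[-1.0, -0.0, -0.0], [-0.0, 1.0, 0.0], [0.0, 0.0, -1.0]]
wrist_force: [-0.7, 0.3, 0.4]
finger_gap: -0.2
```

Run:
```python
from h import *; from geo import *
s,st=snap("wrist","w14.png");print(st["position"],st["wrist_force"]);
W,C=cloud(s,st); c,n=sphere(W,[460,-110,72],20); print(c,n,w2f(c))
```

```text
[489.63555591 -96.36974303  78.81458941] [-0.67083466  0.34491651  0.378459  ]
[ 451.07046399 -107.54177159   70.89068708] 6117 (np.float64(14.975269707548113), np.float64(-55.14049673988949))
```

View pics/w14.png

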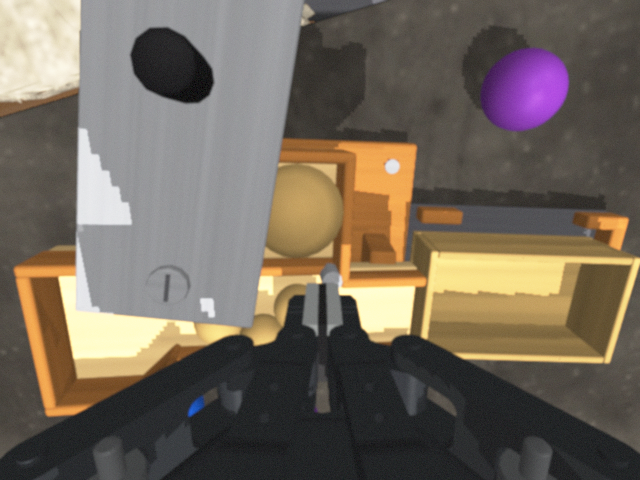

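Emit:
move_arm(motion=[[[0,0,-2,0],[0,0,-7,0],[0,0,-13,0],[0,0,-18,0],[0,0,-18,0],[0,0,-18,0]]])

```text
time: 22.32
position: [489.8, -96.4, 258.1]
eef_rot: [[-1.0, -0.0, -0.001], [-0.0, 1.0, 0.0], [0.001, 0.0, -1.0]]
wrist_force: [-1.0, 0.4, -1.6]
finger_gap: 0.1
```

Run:
```python
from h import *; from geo import *
s,st=snap("wrist","w15.png");print(st["position"],st["wrist_force"]);
W,C=cloud(s,st); c,n=sphere(W,[451,-107,71],20); print(c,n,w2f(c))
```

```text
[489.79069712 -96.42553694 258.10570031] [-1.04077361  0.43127721 -1.57878896]
[ 451.35797929 -107.39541196   71.00621379] 1253 (np.float64(14.818965093535077), np.float64(-54.858264459091814))
```

View pics/w15.png

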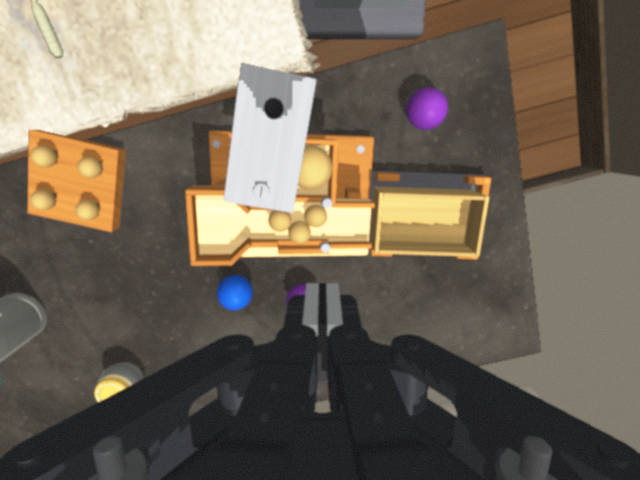

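Emit:
move_arm(motion=[[[0,0,0,0],[0,0,0,0],[0,0,0,0],[0,0,0,0],[0,0,0,0],[0,0,0,0]]])

```text
time: 23.12
position: [490.0, -96.4, 258.9]
eef_rot: [[-1.0, -0.0, 0.0], [-0.0, 1.0, 0.0], [-0.0, 0.0, -1.0]]
wrist_force: [0.3, 0.5, -0.6]
finger_gap: -0.1
```

Run:
```python
from h import *; from geo import *
s,st=snap("wrist","w16.png");print(st["position"],st["wrist_force"]);
W,C=cloud(s,st); c,n=sphere(W,[451,-107,71],20); print(c,n,w2f(c))
for r in imaging.spot_in("chute_ball_1",s): print(r)
cv2.imwrite("pics/w16c.png",cv2.resize(s["img"][150:280,180:500,::-1],None,fx=2.4,fy=2.4))
```

```text
[489.9915898  -96.41098111 258.87181066] [ 0.30767629  0.47713078 -0.6448245 ]
[ 451.39148392 -107.23543036   70.95136999] 1264 (np.float64(14.657911655047084), np.float64(-54.83036351818093))
{'position': [317.1, 216.3], 'p': 0.98}
{'position': [300.4, 234.1], 'p': 0.87}
{'position': [280.0, 222.9], 'p': 0.69}
```

View pics/w16c.png

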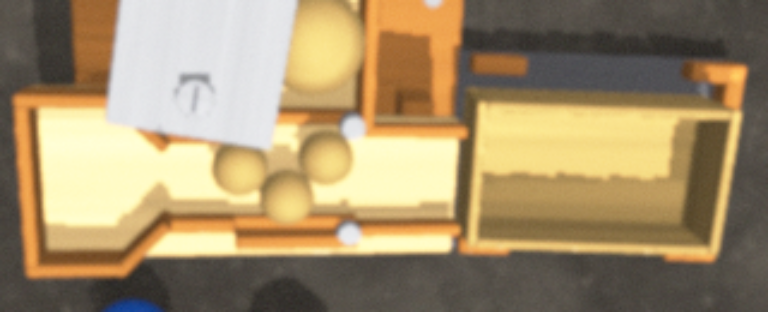

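Run:
```python
from h import *; from geo import *
s,st=snap("wrist"); W,C=cloud(s,st)
for uv in [(317.1,216.3),(300.4,234.1),(280,222.9)]:
    p=at_z(s,uv,80,st); c,n=sphere(W,[p[0],p[1],71],11); print(np.round(c,1),n,np.round(w2f(c),1))
m=(W[:,2]>98)&(W[:,2]<125)&(W[:,0]>370)&(W[:,0]<500)&(W[:,1]<-80)&(W[:,1]>-190);p=W[m]; print(cv2.boxPoints(cv2.minAreaRect(p[:,:2].astype(np.float32))))
```

```text
[ 496.8 -102.7   69.4] 486 [ 8.5 -9.6]
[ 512.  -118.2   71.4] 441 [23.5  6.1]
[ 500.  -135.9   74. ] 457 [41.7 -5.2]
[[ 371.42944  -155.59885 ]
 [ 473.73615  -175.63962 ]
 [ 484.47266  -120.83057 ]
 [ 382.16595  -100.789795]]
```

Run:
```python
from h import *; from geo import *
st=ctrl.get_state();R=np.array(st["eef_rot"])
for x,y,z in [(0,19,100),(0,19,74.5),(10,19,75),(12,19,75)]:
    p=f2w(x,y); print(np.round(p,1),np.round(R.T@(np.array([*p,z])-st["position"])/10,2))
```

```text
[525.7 -95.2] [-3.57  0.12 15.89]
[525.7 -95.2] [-3.57  0.12 18.44]
[ 525.3 -105.2] [-3.53 -0.88 18.39]
[ 525.3 -107.2] [-3.53 -1.08 18.39]
```

Emit:
move_arm(motion=[[[-3.6,0.1,5,0],[-3.6,0.1,10,0],[-3.6,0.1,15,0],[-3.6,0.1,17.5,0],[-3.6,0.1,18.4,0],[-3.6,0.1,18.4,0],[-3.5,-0.4,18.4,0],[-3.5,-0.8,18.4,0],[-3.5,-1.1,18.4,0],[-3.5,-1.1,18.4,0],[-3.5,-1.1,18.4,0],[-3.5,-1.1,18.4,0]]])

```text
time: 24.78
position: [524.9, -107.3, 74.7]
eef_rot: [[-1.0, -0.0, -0.0], [-0.0, 1.0, 0.0], [0.0, 0.0, -1.0]]
wrist_force: [0.3, 0.8, -0.7]
finger_gap: -0.0
```

Run:
```python
from h import *; from geo import *
s,st=snap("wrist","w17.png");print(st["position"],st["wrist_force"])
```

```text
[ 524.87572295 -107.30659857   74.67304168] [ 0.29414172  0.84704242 -0.66427866]
```

View pics/w17.png

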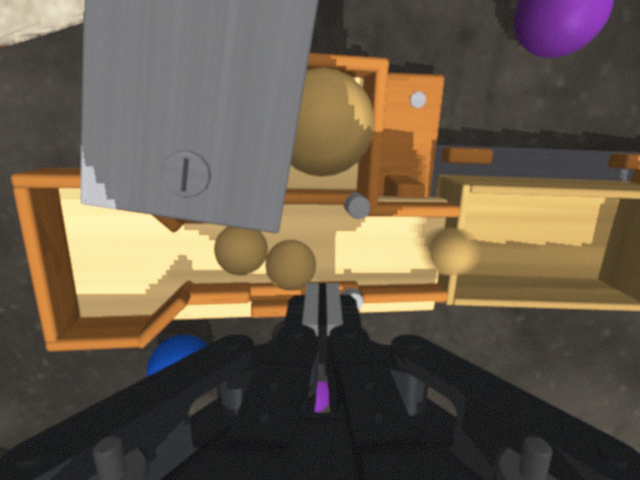

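Emit:
move_arm(motion=[[[-1.2,0,0,0],[-2.5,0,0,0],[-2.5,0,-3,0],[-2.5,0,-8,0],[0,0,-14,0],[3,0,-18,0],[3,0,-18,0],[3,0,-18,0]]])

```text
time: 25.82
position: [495.5, -107.4, 254.3]
eef_rot: [[-1.0, -0.0, -0.0], [-0.0, 1.0, 0.0], [0.0, 0.0, -1.0]]
wrist_force: [-0.3, 0.3, -0.3]
finger_gap: 0.0
```

Run:
```python
from h import *; from geo import *
s,st=snap("wrist","w18.png");print(st["position"],st["wrist_force"])
```

```text
[ 495.46069003 -107.36757306  254.29089289] [-0.25016377  0.33140514 -0.25406659]
```

View pics/w18.png

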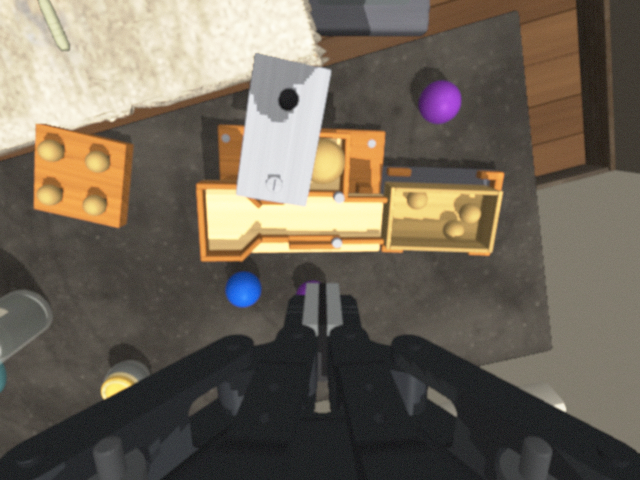

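Run:
```python
from h import *; from geo import *
rel([468,-360,170],32)
```

```text
row [  2.71 -25.28   8.29] yaw 148.0  dist mm 267.5 a0 -180.0
```

Emit:
move_arm(motion=[[[2.7,-25.3,0,148],[2.7,-25.3,0,148],[2.7,-25.3,0,148],[2.7,-25.3,0,148],[2.7,-25.3,0,148],[2.7,-25.3,0,148],[2.7,-25.3,8.3,148],[2.7,-25.3,8.3,148],[2.7,-25.3,8.3,148],[2.7,-25.3,8.3,148],[2.7,-25.3,8.3,148],[2.7,-25.3,8.3,148],[2.7,-25.3,8.3,148],[2.7,-25.3,8.3,148],[2.7,-25.3,8.3,148],[2.7,-25.3,8.3,148]]], fingers=0.2)

```text
time: 27.88
position: [467.9, -360.1, 170.1]
eef_rot: [[0.847, 0.532, -0.002], [0.532, -0.847, 0.002], [-0.001, -0.003, -1.0]]
wrist_force: [0.3, 0.5, -0.3]
finger_gap: 33.9
```

Run:
```python
from h import *; from geo import *
s,st=snap("wrist","w19.png");print(st["time"],st["position"],st["finger_gap"])
W,C=cloud(s,st); B=[]
for r in imaging.spot_in("rack_ball_1",s):
    p=at_z(s,r["position"],32,st); c,n=sphere(W,[p[0],p[1],25],11); print(np.round(r["position"]),round(r["p"],2),np.round(c,1),n); B.append(c)
s2,_=snap("top"); W2,_=cloud(s2)
for b in B: c,n=sphere(W2,b,11); print("top",np.round(c,1),n)
m=(abs(W[:,0]-468)<60)&(abs(W[:,1]+360)<60)&(W[:,2]>12)&(W[:,2]<20); p=W[m]; print(cv2.minAreaRect(p[:,:2].astype(np.float32)),np.median(p[:,2]))
```

```text
27.875 [ 467.93588495 -360.11897086  170.14617658] 33.94627375770339
[330. 175.] 0.96 [ 500.2 -346.6   25.2] 599
[329. 258.] 0.9 [ 444.5 -380.6   25. ] 525
[286. 216.] 0.69 [ 455.4 -335.8   25.1] 564
top [ 498.5 -347.    23.3] 77
top [ 442.1 -381.7   23.4] 106
top [ 453.9 -331.2   36.7] 0
((472.13763427734375, -363.73626708984375), (90.28346252441406, 90.45548248291016), 76.38861846923828) 16.440572332844187
```

View pics/w19.png

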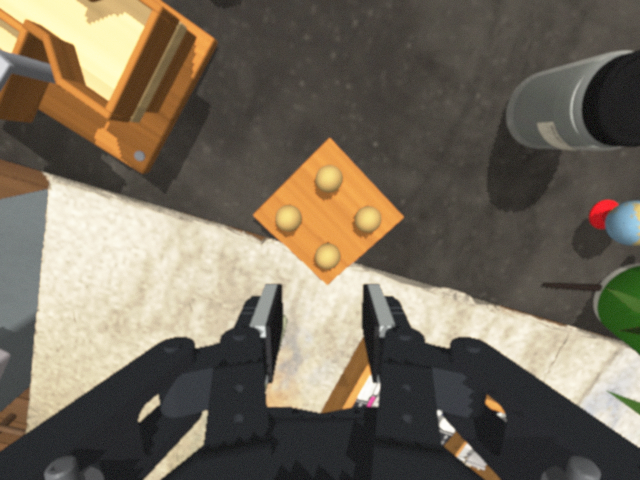

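```bash
cat > plan.py <<'E'
from h import *
import sys
def rows(P0,a0,T,a1):
    a=np.radians(a0); X=np.array([np.cos(a),np.sin(a),0]);Y=np.array([np.sin(a),-np.cos(a),0]);Z=np.array([0,0,-1.])
    d=(np.array(T,float)-P0)/10; return [round(float(d@X),2),round(float(d@Y),2),round(float(d@Z),2),round(((a0-a1+180)%360-180),1)]
H=[503,-196,97]
balls=[[500.1,-346.6],[489.1,-391.5],[455.2,-335.9],[444.4,-380.6]]
for b in balls:
    print("from hopper(120) to ball",b, rows([503,-196,120],90,[*b,60],32),rows([503,-196,120],90,[*b,18],32),"to hopper from 18:",rows([*b,18],32,[503,-196,120],90),rows([*b,18],32,H,90))
E
python3 - <<'E'
from plan import *
rel([500.1,-346.6,18],32)
E
```

```text
from hopper(120) to ball [500.1, -346.6] [-15.06, -0.29, 6.0, 58] [-15.06, -0.29, 10.2, 58] to hopper from 18: [8.23, -12.62, -10.2, -58] [8.23, -12.62, -7.9, -58]
from hopper(120) to ball [489.1, -391.5] [-19.55, -1.39, 6.0, 58] [-19.55, -1.39, 10.2, 58] to hopper from 18: [11.54, -15.84, -10.2, -58] [11.54, -15.84, -7.9, -58]
from hopper(120) to ball [455.2, -335.9] [-13.99, -4.78, 6.0, 58] [-13.99, -4.78, 10.2, 58] to hopper from 18: [11.47, -9.33, -10.2, -58] [11.47, -9.33, -7.9, -58]
from hopper(120) to ball [444.4, -380.6] [-18.46, -5.86, 6.0, 58] [-18.46, -5.86, 10.2, 58] to hopper from 18: [14.75, -12.55, -10.2, -58] [14.75, -12.55, -7.9, -58]
row [ 3.45  0.55 15.32] yaw 0.1  dist mm 157.2 a0 32.1
```

Emit:
move_arm(motion=[[[3.4,0.6,5,0],[3.4,0.6,10,0],[3.4,0.6,13,0],[3.4,0.6,14.8,0],[3.4,0.6,15.2,0],[3.4,0.6,15.2,0]]])

```text
time: 28.78
position: [500.7, -348.2, 21.1]
eef_rot: [[0.848, 0.53, 0.002], [0.53, -0.848, -0.001], [0.001, 0.002, -1.0]]
wrist_force: [0.7, 0.6, 0.0]
finger_gap: 34.2
```

Run:
```python
from h import *
s,st=snap("wrist","w20.png");print(st["time"],st["position"],st["wrist_force"])
```

```text
28.775 [ 500.7455347  -348.17015934   21.08599097] [0.68883291 0.58000911 0.02149978]
```

View pics/w20.png

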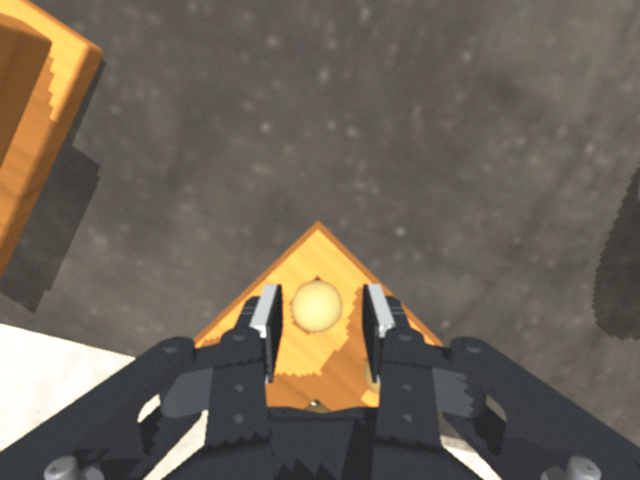

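Emit:
move_arm(motion=[[[0,0,0,0],[0,0,0,0],[0,0,0,0],[0,0,0,0]]], fingers=1)

```text
time: 29.32
position: [500.9, -348.1, 21.4]
eef_rot: [[0.848, 0.53, 0.002], [0.53, -0.848, -0.002], [0.001, 0.003, -1.0]]
wrist_force: [0.6, -0.2, 5.5]
finger_gap: 18.2
```

Emit:
move_arm(motion=[[[0,0,-3,0],[0,0,-6,0],[0,0,-9,0],[0,0,-9,0]]])

```text
time: 29.82
position: [501.4, -348.7, 112.7]
eef_rot: [[0.848, 0.53, 0.005], [0.53, -0.848, -0.004], [0.002, 0.006, -1.0]]
wrist_force: [1.3, -0.4, -0.2]
finger_gap: 17.9
```

Run:
```python
from plan import *
s,st=snap("wrist","w21.png");print(st["time"],st["position"],st["finger_gap"])
rel([503,-196,120],90,st);rel([503,-196,97],90,st)
```

```text
from hopper(120) to ball [500.1, -346.6] [-15.06, -0.29, 6.0, 58] [-15.06, -0.29, 10.2, 58] to hopper from 18: [8.23, -12.62, -10.2, -58] [8.23, -12.62, -7.9, -58]
from hopper(120) to ball [489.1, -391.5] [-19.55, -1.39, 6.0, 58] [-19.55, -1.39, 10.2, 58] to hopper from 18: [11.54, -15.84, -10.2, -58] [11.54, -15.84, -7.9, -58]
from hopper(120) to ball [455.2, -335.9] [-13.99, -4.78, 6.0, 58] [-13.99, -4.78, 10.2, 58] to hopper from 18: [11.47, -9.33, -10.2, -58] [11.47, -9.33, -7.9, -58]
from hopper(120) to ball [444.4, -380.6] [-18.46, -5.86, 6.0, 58] [-18.46, -5.86, 10.2, 58] to hopper from 18: [14.75, -12.55, -10.2, -58] [14.75, -12.55, -7.9, -58]
29.825 [ 501.43978311 -348.66115403  112.67512815] 17.860355387392644
row [  8.23 -12.86  -0.79] yaw -58.0  dist mm 152.8 a0 32.0
row [  8.22 -12.87   1.51] yaw -58.0  dist mm 153.5 a0 32.0
```

View pics/w21.png

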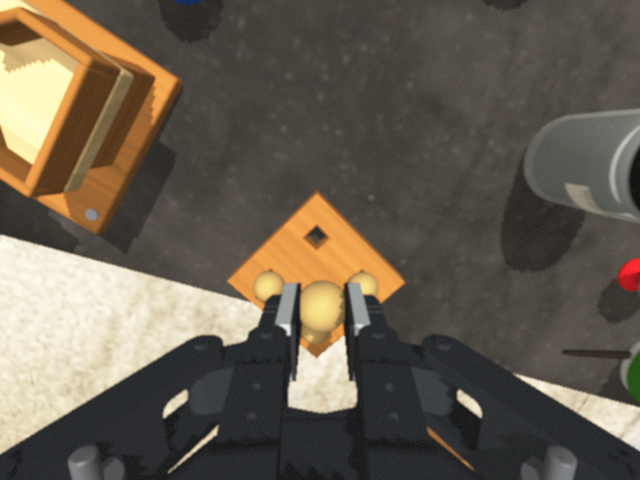

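Emit:
move_arm(motion=[[[2,-3,-2,-10],[4,-6,-2,-20],[6,-9,-2,-30],[8.2,-12.8,-1,-40],[8.2,-12.8,-1,-50],[8.2,-12.8,0.5,-58],[8.2,-12.8,1.5,-58],[8.2,-12.8,1.5,-58]]])

```text
time: 30.88
position: [500.3, -194.8, 92.2]
eef_rot: [[0.002, 1.0, -0.004], [1.0, -0.002, 0.002], [0.002, -0.004, -1.0]]
wrist_force: [-0.3, -0.5, 0.2]
finger_gap: 17.9
```

```bash
sed -i '/^for b/,$d' plan.py
python3 - <<'E'
from plan import *
s,st=snap("wrist","w22.png");print(st["time"],st["position"],st["finger_gap"])
E
```

```text
30.875 [ 500.29198657 -194.84282839   92.21567762] 17.910442999041756
```

View pics/w22.png

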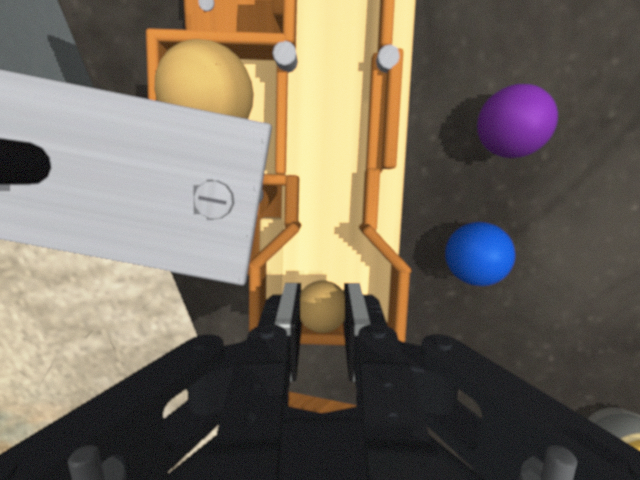

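Emit:
move_arm(motion=[[[0,0,-0.5,0],[0,0,-0.5,0]]])

```text
time: 31.18
position: [502.5, -196.0, 101.2]
eef_rot: [[0.0, 1.0, 0.002], [1.0, -0.0, -0.001], [-0.001, 0.002, -1.0]]
wrist_force: [1.0, 0.5, 1.2]
finger_gap: 18.2
```

Emit:
move_arm(motion=[[[0,0,0,0],[0,0,0,0],[0,0,-2,0],[0,0,-4,0]]], fingers=0.25)

```text
time: 31.68
position: [501.5, -195.3, 139.9]
eef_rot: [[-0.0, 1.0, -0.001], [1.0, 0.0, 0.001], [0.001, -0.001, -1.0]]
wrist_force: [0.1, 1.2, -0.0]
finger_gap: 32.2
```

Run:
```python
from plan import *
s,st=snap("wrist","w23.png");print(st["time"],st["position"],st["finger_gap"])
rel([489.1,-391.5,60],32);rel([489.1,-391.5,15],32)
```

```text
31.675 [ 501.45452735 -195.32290725  139.88554318] 32.18070554995385
row [-19.51  -1.45   8.39] yaw 58.0  dist mm 212.9 a0 90.0
row [-19.5   -1.47  12.89] yaw 58.0  dist mm 234.3 a0 90.0
```

View pics/w23.png

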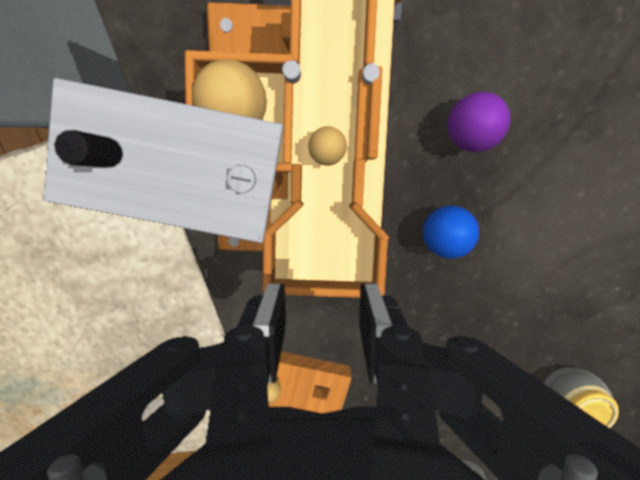

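Emit:
move_arm(motion=[[[-5,-0.3,0,10],[-10,-0.7,0,20],[-15,-1.1,2,30],[-19.5,-1.4,5,40],[-19.5,-1.4,8,50],[-19.5,-1.4,10,58],[-19.5,-1.4,11.8,58],[-19.5,-1.4,12.4,58],[-19.5,-1.4,12.4,58]]], fingers=0.2)

```text
time: 32.85
position: [488.1, -390.5, 16.3]
eef_rot: [[0.847, 0.532, 0.001], [0.532, -0.847, -0.001], [0.0, 0.001, -1.0]]
wrist_force: [0.7, 0.5, -0.8]
finger_gap: 34.4
```

Run:
```python
from plan import *
s,st=snap("wrist","w24.png");print(st["time"],st["position"],st["finger_gap"])
rel([489.1,-391.5,18],32)
```

```text
32.85 [ 488.13373315 -390.47171698   16.27531682] 34.35715516373166
row [ 0.02  0.11 -0.15] yaw 0.1  dist mm 1.9 a0 32.1
```

View pics/w24.png

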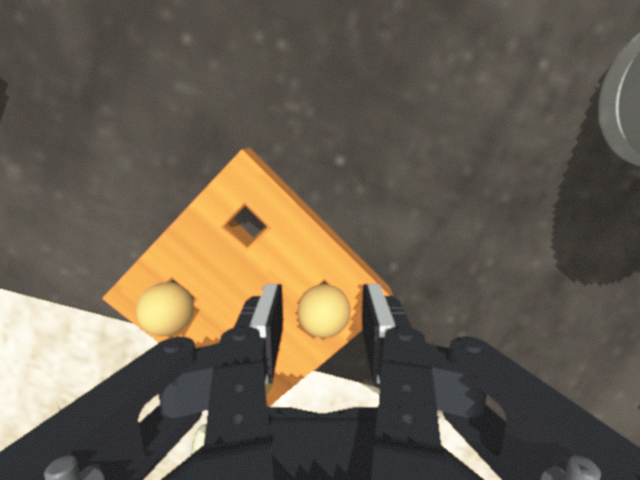

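Emit:
move_arm(motion=[[[0,0,-0.2,0],[0,0,-0.2,0],[0,0,-0.2,0],[0,0,-0.2,0]]], fingers=1)

```text
time: 33.4
position: [488.0, -390.6, 18.0]
eef_rot: [[0.848, 0.53, 0.0], [0.53, -0.848, -0.0], [0.0, 0.001, -1.0]]
wrist_force: [-0.0, -0.5, 0.9]
finger_gap: 18.3
```

Emit:
move_arm(motion=[[[0,0,-3,0],[0,0,-6,0],[0,0,-9,0],[0,0,-10,0]]])

```text
time: 33.9
position: [488.7, -391.3, 120.3]
eef_rot: [[0.848, 0.53, 0.003], [0.53, -0.848, -0.003], [0.001, 0.004, -1.0]]
wrist_force: [0.6, -1.4, -0.7]
finger_gap: 18.3
```

Run:
```python
from plan import *
s,st=snap("wrist","w25.png");print(st["time"],st["position"],st["finger_gap"])
rel([503,-196,101],90,st)
s2,_=snap("top","top25.png")
```

```text
33.9 [ 488.68309081 -391.30988231  120.34683602] 18.258219361822494
row [ 11.57 -15.81   1.88] yaw -58.0  dist mm 196.8 a0 32.0
```

View pics/top25.png

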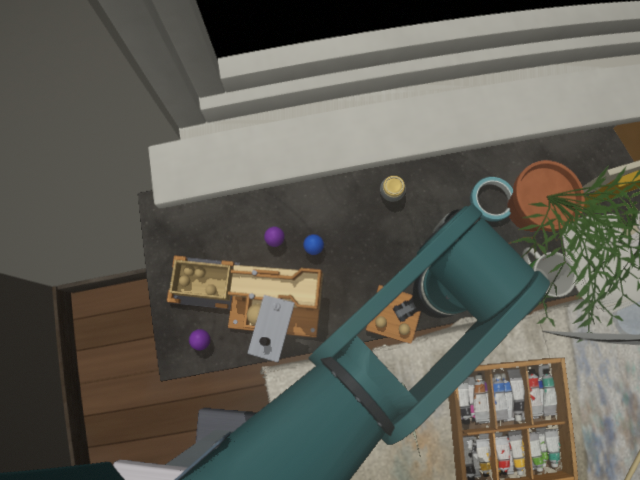

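Emit:
move_arm(motion=[[[3,-4,0,-10],[6,-8,0,-20],[9,-12,0,-30],[11.6,-15.8,0,-40],[11.6,-15.8,0,-50],[11.6,-15.8,1.2,-58],[11.6,-15.8,1.9,-58],[11.6,-15.8,1.9,-58],[11.6,-15.8,1.9,-58]]])

```text
time: 35.12
position: [502.3, -195.2, 98.6]
eef_rot: [[0.001, 1.0, -0.0], [1.0, -0.001, 0.0], [0.0, -0.0, -1.0]]
wrist_force: [0.5, -0.4, 0.5]
finger_gap: 18.2
```

Emit:
move_arm(motion=[[[0,0,0,0],[0,0,0,0],[0,0,-2,0],[0,0,-4,0]]], fingers=0.25)

```text
time: 35.62
position: [502.2, -195.0, 139.2]
eef_rot: [[0.0, 1.0, -0.0], [1.0, -0.0, 0.0], [0.0, -0.0, -1.0]]
wrist_force: [0.0, -0.2, -0.4]
finger_gap: 31.7
```

Run:
```python
from plan import *
s,st=snap("wrist","w26.png");print(st["time"],st["position"],st["finger_gap"])
rel([455.2,-335.9,18],32)
```

```text
35.625 [ 502.23108968 -194.97790419  139.24016362] 31.711324456935294
row [-13.97  -4.94  12.5 ] yaw 58.0  dist mm 193.9 a0 90.0
```

View pics/w26.png

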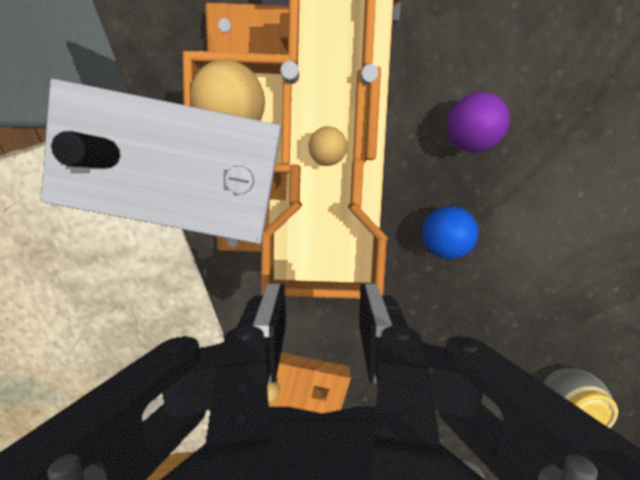

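Emit:
move_arm(motion=[[[-5,-1.7,0,10],[-10,-3.4,0,20],[-14,-4.9,2,30],[-14,-4.9,5,40],[-14,-4.9,8,50],[-14,-4.9,10,58],[-14,-4.9,11.8,58],[-14,-4.9,12.3,58],[-14,-4.9,12.3,58]]], fingers=0.2)

```text
time: 36.8
position: [453.8, -335.2, 16.2]
eef_rot: [[0.847, 0.532, 0.001], [0.532, -0.847, -0.001], [0.0, 0.001, -1.0]]
wrist_force: [0.1, -0.2, 0.0]
finger_gap: 34.3
```

Run:
```python
from plan import *
s,st=snap("wrist","w27.png");print(st["time"],st["position"],st["finger_gap"])
rel([455.2,-335.9,18],32)
```

```text
36.8 [ 453.7556313  -335.18909171   16.2486542 ] 34.25740799912151
row [ 0.08  0.11 -0.15] yaw 0.1  dist mm 2.0 a0 32.1
```

View pics/w27.png

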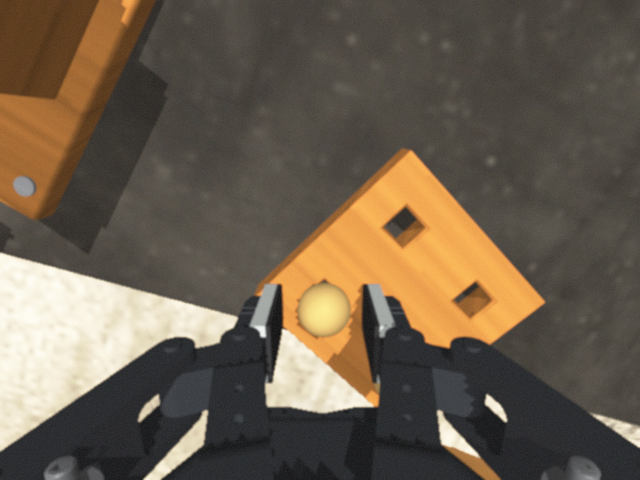

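Emit:
move_arm(motion=[[[0,0.1,-0.2,0],[0,0.1,-0.2,0],[0,0.1,-0.2,0],[0,0.1,-0.2,0]]], fingers=1)

```text
time: 37.35
position: [454.1, -335.9, 17.9]
eef_rot: [[0.848, 0.53, 0.0], [0.53, -0.848, -0.0], [0.0, 0.0, -1.0]]
wrist_force: [1.3, -0.2, 1.4]
finger_gap: 18.0
```

Emit:
move_arm(motion=[[[0,0,-3,0],[0,0,-6,0],[0,0,-9,0],[0,0,-10,0]]])

```text
time: 37.85
position: [454.8, -336.7, 120.1]
eef_rot: [[0.848, 0.53, 0.003], [0.53, -0.848, -0.003], [0.001, 0.004, -1.0]]
wrist_force: [0.4, -1.1, -0.5]
finger_gap: 18.0
```

Run:
```python
from plan import *
st=ctrl.get_state();print(st["time"],st["position"],st["finger_gap"])
rel([503,-196,101],90,st)
```

```text
37.85 [ 454.84737657 -336.71005577  120.13498581] 17.99825822710711
row [11.54 -9.39  1.89] yaw -58.0  dist mm 149.9 a0 32.0
```

Emit:
move_arm(motion=[[[4,-3,0,-10],[8,-6.5,0,-20],[11.5,-9.4,0,-30],[11.5,-9.4,0,-40],[11.5,-9.4,0,-50],[11.5,-9.4,1.2,-58],[11.5,-9.4,1.9,-58],[11.5,-9.4,1.9,-58],[11.5,-9.4,1.9,-58]]])

```text
time: 38.98
position: [501.6, -195.3, 98.8]
eef_rot: [[0.001, 1.0, -0.0], [1.0, -0.001, 0.0], [0.0, -0.0, -1.0]]
wrist_force: [-0.2, -0.3, 1.0]
finger_gap: 18.1
```

Emit:
move_arm(motion=[[[0,0,0,0],[0,0,0,0],[0,0,-2,0],[0,0,-4,0]]], fingers=0.25)

```text
time: 39.48
position: [501.5, -195.1, 139.2]
eef_rot: [[-0.0, 1.0, -0.0], [1.0, 0.0, 0.0], [0.0, -0.0, -1.0]]
wrist_force: [0.8, 0.0, 0.5]
finger_gap: 32.2
```

Run:
```python
from plan import *
s,st=snap("wrist","w28.png");print(st["time"],st["position"],st["finger_gap"])
rel([444.4,-380.6,18],32)
```

```text
39.475 [ 501.47089629 -195.14366219  139.19497891] 32.245799464793336
row [-18.43  -5.94  12.5 ] yaw 58.0  dist mm 230.5 a0 90.0
```

View pics/w28.png

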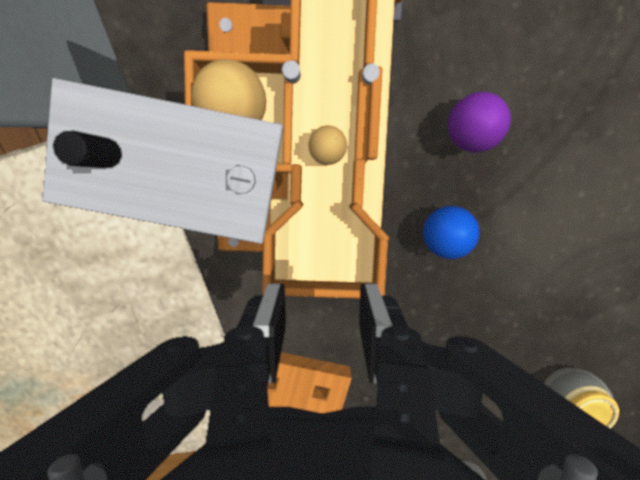

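Emit:
move_arm(motion=[[[-5,-1.6,0,10],[-10,-3.2,0,20],[-15,-4.8,2,30],[-18.4,-5.9,5,40],[-18.4,-5.9,8,50],[-18.4,-5.9,10,58],[-18.4,-5.9,11.8,58],[-18.4,-5.9,12.3,58],[-18.4,-5.9,12.3,58]]], fingers=0.2)

```text
time: 40.65
position: [443.1, -379.3, 16.2]
eef_rot: [[0.847, 0.532, 0.001], [0.532, -0.847, -0.001], [0.0, 0.001, -1.0]]
wrist_force: [-0.2, -0.2, 0.7]
finger_gap: 34.1
```

Run:
```python
from plan import *
s,st=snap("wrist","w29.png");print(st["time"],st["position"],st["finger_gap"])
rel([444.4,-380.6,18],32)
```

```text
40.65 [ 443.06403714 -379.2816224    16.24521346] 34.14327101279451
row [ 0.04  0.15 -0.15] yaw 0.1  dist mm 2.2 a0 32.1
```

View pics/w29.png

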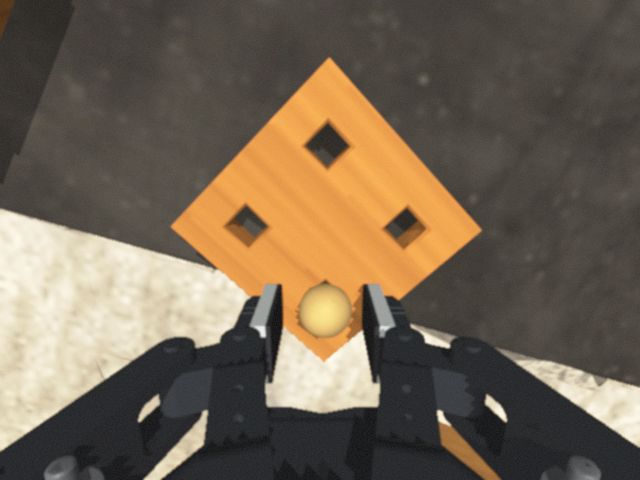

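Emit:
move_arm(motion=[[[0,0.1,-0.2,0],[0,0.1,-0.2,0],[0,0.1,-0.2,0],[0,0.1,-0.2,0]]], fingers=1)

```text
time: 41.2
position: [443.4, -380.2, 18.0]
eef_rot: [[0.848, 0.53, 0.0], [0.53, -0.848, -0.0], [0.0, 0.0, -1.0]]
wrist_force: [-0.4, -0.1, 0.5]
finger_gap: 18.0
```

Emit:
move_arm(motion=[[[0,0,-3,0],[0,0,-6,0],[0,0,-9,0],[0,0,-10,0]]])

```text
time: 41.7
position: [444.1, -380.9, 120.2]
eef_rot: [[0.848, 0.53, 0.003], [0.53, -0.848, -0.003], [0.001, 0.004, -1.0]]
wrist_force: [0.7, 0.0, 0.2]
finger_gap: 17.8
```

Run:
```python
from plan import *
s,st=snap("top","top30.png");print(st["time"],st["position"],st["finger_gap"])
rel([503,-196,101],90,st)
W,C=cloud(s); m=(W[:,0]>460)&(W[:,0]<570)&(W[:,1]>-45)&(W[:,1]<85)&(W[:,2]>34)&(W[:,2]<55)
print(cv2.minAreaRect(W[m][:,:2].astype(np.float32)))
cv2.imwrite("pics/top30c.png",cv2.resize(s["img"][230:360,150:340,::-1],None,fx=4,fy=4))
```

```text
41.7 [ 444.06859428 -380.9194596   120.20121497] 17.756067594751954
row [ 14.8  -12.56   1.88] yaw -58.0  dist mm 195.0 a0 32.0
((509.6672058105469, 12.917278289794922), (111.7712173461914, 65.0726318359375), 87.77049255371094)
```

View pics/top30c.png

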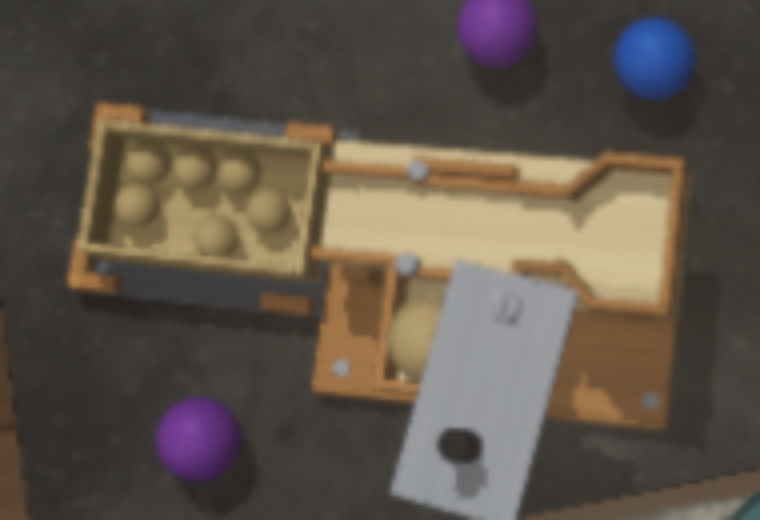

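Six balls are in the docked box; the last one follows.

Emit:
move_arm(motion=[[[4,-3.5,0,-10],[8,-7,0,-20],[12,-10.4,0,-30],[14.8,-12.6,0,-40],[14.8,-12.6,0,-50],[14.8,-12.6,1.2,-58],[14.8,-12.6,1.9,-58],[14.8,-12.6,1.9,-58],[14.8,-12.6,1.9,-58]]])

```text
time: 42.88
position: [501.8, -195.0, 98.7]
eef_rot: [[0.001, 1.0, -0.0], [1.0, -0.001, 0.0], [0.0, -0.0, -1.0]]
wrist_force: [0.7, 0.0, 0.2]
finger_gap: 18.7
```

Emit:
move_arm(motion=[[[0,0,0,0],[0,0,0,0],[0,0,-2,0],[0,0,-4,0],[0,0,-8,0],[0,0,-10,0],[0,0,-10,0],[0,0,-10,0],[0,0,-10,0],[0,0,-10,0]]], fingers=0.25)

```text
time: 44.12
position: [501.4, -194.5, 197.6]
eef_rot: [[-0.0, 1.0, -0.002], [1.0, 0.0, 0.001], [0.001, -0.002, -1.0]]
wrist_force: [0.0, 0.0, -0.2]
finger_gap: 31.7
```

Run:
```python
from plan import *; from geo import *
s,st=snap("wrist","w31.png");print(st["time"],st["position"],st["finger_gap"])
W,C=cloud(s,st)
c,n=sphere(W,[451,-107,71],20); print(c,n)
reg=(W[:,0]>360)&(W[:,0]<490)&(W[:,1]>-190)&(W[:,1]<-80)&(W[:,2]>98)
p=W[reg]; A=np.c_[p[:,:2],np.ones(len(p))]; q=p[:,2]<125
for _ in range(8):
    c=np.linalg.lstsq(A[q],p[q,2],rcond=None)[0]; q=abs(A@c-p[:,2])<1.5
print(c,cv2.minAreaRect(p[q][:,:2].astype(np.float32)),cv2.boxPoints(cv2.minAreaRect(p[q][:,:2].astype(np.float32))))
k=p[p[:,2]-A@c>20]; print("knob",len(k),(k.min(0)+k.max(0))/2)
```

```text
44.125 [ 501.44939595 -194.51810877  197.5620839 ] 31.694410801407816
[ 451.25116249 -107.94633222   70.96821499] 2122
[-3.92843373e-03 -1.40424387e-01  9.61747869e+01] ((427.5434265136719, -138.53631591796875), (55.94607162475586, 104.90779113769531), 78.79447937011719) [[ 370.6535   -155.78278 ]
 [ 473.5614   -176.1694  ]
 [ 484.43335  -121.289856]
 [ 381.52545  -100.90323 ]]
knob 22586 [ 443.70941381 -157.06194004  215.16582001]
```

View pics/w31.png

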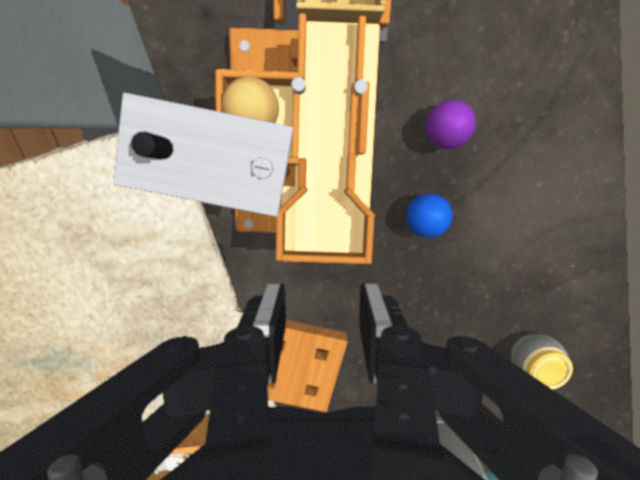

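Run:
```python
from plan import *; from geo import *
k,z=knob(168.8); print(k,z); rel([*k,175],168.8); rel([*k,z+6.7],168.8)
```

```text
[ 404.36078037 -131.32981046] 113.60098348845244
row [ 6.33 -9.71  2.31] yaw -78.8  dist mm 118.2 a0 90.0
row [ 6.32 -9.71  7.78] yaw -78.8  dist mm 139.5 a0 90.0
```

Emit:
move_arm(motion=[[[3,-5,0,-10],[6.3,-9.7,0,-20],[6.3,-9.7,0,-30],[6.3,-9.7,0,-40],[6.3,-9.7,1,-50],[6.3,-9.7,1.5,-60],[6.3,-9.7,2,-70],[6.3,-9.7,2.3,-78.8],[6.3,-9.7,2.3,-78.8],[6.3,-9.7,2.3,-78.8]]], fingers=0.43)

```text
time: 45.42
position: [404.9, -131.8, 175.9]
eef_rot: [[-0.981, 0.196, 0.0], [0.196, 0.981, 0.0], [-0.0, 0.0, -1.0]]
wrist_force: [-0.1, -0.2, 0.8]
finger_gap: 24.7
```

Run:
```python
from plan import *; from geo import *
s,st=snap("wrist","w32.png");print(st["time"],st["position"],st["finger_gap"])
k,z=knob(168.8); rel([*k,z+6.7],168.8)
```

```text
45.425 [ 404.89509215 -131.80764983  175.85731792] 24.734467744888477
row [0.07 0.04 5.57] yaw -0.1  dist mm 55.7 a0 168.7
```

View pics/w32.png

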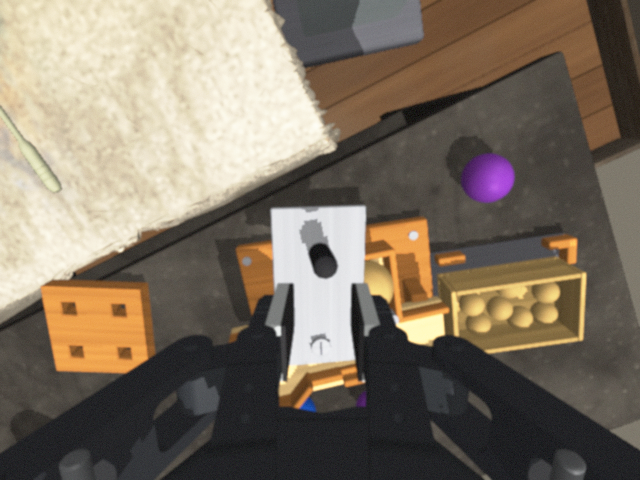

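Emit:
move_arm(motion=[[[0.1,0,2.5,0],[0.1,0,4.5,0],[0.1,0,5.5,0],[0.1,0,5.5,0]]])

```text
time: 45.98
position: [403.6, -131.4, 120.4]
eef_rot: [[-0.981, 0.194, -0.001], [0.194, 0.981, 0.001], [0.001, 0.0, -1.0]]
wrist_force: [-0.6, -0.4, 0.9]
finger_gap: 24.3
```

Run:
```python
from plan import *; from geo import *
st=ctrl.get_state(); print(st["position"],st["wrist_force"])
k0,z0=knob(168.8)
for d in list(range(8,121,8))+[125,130,134]:
    k,z=knob(168.8-d); print(rows([*k0,z0+6.7],168.7,[*k,z+6.7],168.7-d))
```

```text
[ 403.58275173 -131.44642786  120.37300811] [-0.56259512 -0.3746056   0.93907338]
[-0.06, 0.86, 0.12, 8.0]
[-0.24, 1.7, 0.23, 16.0]
[-0.54, 2.5, 0.33, 24.0]
[-0.94, 3.26, 0.43, 32.0]
[-1.45, 3.96, 0.51, 40.0]
[-2.05, 4.58, 0.59, 48.0]
[-2.73, 5.11, 0.65, 56.0]
[-3.48, 5.54, 0.69, 64.0]
[-4.28, 5.87, 0.72, 72.0]
[-5.12, 6.08, 0.73, 80.0]
[-5.98, 6.17, 0.72, 88.0]
[-6.84, 6.14, 0.7, 96.0]
[-7.7, 5.99, 0.66, 104.0]
[-8.52, 5.73, 0.6, 112.0]
[-9.3, 5.36, 0.53, 120.0]
[-9.75, 5.07, 0.48, 125.0]
[-10.18, 4.75, 0.43, 130.0]
[-10.5, 4.46, 0.38, 134.0]
```

Emit:
move_arm(motion=[[[-0.1,0.9,0.1,8],[-0.2,1.7,0.2,16],[-0.5,2.5,0.3,24],[-0.9,3.3,0.4,32],[-1.5,4.0,0.4,40],[-2.1,4.6,0.5,48],[-2.7,5.1,0.6,56],[-3.5,5.5,0.6,64],[-4.3,5.9,0.7,72],[-5.1,6.1,0.7,80],[-6.0,6.2,0.7,88],[-6.8,6.1,0.6,96],[-7.7,6.0,0.6,104],[-8.5,5.7,0.5,112],[-9.3,5.4,0.5,120],[-9.8,5.1,0.4,125],[-9.8,5.1,0.4,125]]])

```text
time: 48.1
position: [510.7, -100.9, 117.7]
eef_rot: [[0.721, 0.693, 0.002], [0.693, -0.721, -0.0], [0.001, 0.001, -1.0]]
wrist_force: [0.4, 0.7, 0.2]
finger_gap: 24.2
```

Run:
```python
from plan import *; from geo import *
s,st=snap("wrist","w33.png"); print(st["position"],st["wrist_force"],st["moment"])
k0,z0=knob(43.4)
for d in (4,8,12,16,18):
    k,z=knob(43.4-d); print(rows([*k0,z0+6.7],43.4,[*k,z+6.7],43.4-d))
```

```text
[ 510.73250307 -100.91410004  117.7478926 ] [0.41862928 0.68249797 0.21339078] [ 0.00663977  0.04658331 -0.00597635]
[-0.01, 0.43, -0.04, 4.0]
[-0.06, 0.86, -0.09, 8.0]
[-0.13, 1.28, -0.14, 12.0]
[-0.23, 1.7, -0.19, 16.0]
[-0.29, 1.91, -0.22, 18.0]
```

View pics/w33.png

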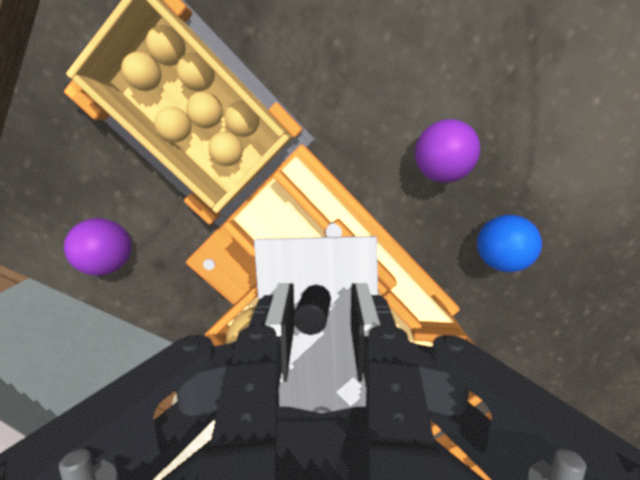

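Emit:
move_arm(motion=[[[0,0.2,0,2],[0,0.4,0,4],[0,0.4,0,4]]])

```text
time: 48.52
position: [512.8, -103.5, 117.0]
eef_rot: [[0.768, 0.64, 0.0], [0.64, -0.768, 0.0], [0.0, 0.0, -1.0]]
wrist_force: [-0.0, -0.3, -0.2]
finger_gap: 24.3
```

Emit:
move_arm(motion=[[[0,0.2,0,2],[0,0.4,0,4],[0,0.4,0,4]]])

```text
time: 48.9
position: [513.2, -104.8, 116.6]
eef_rot: [[0.811, 0.585, -0.005], [0.585, -0.811, 0.004], [-0.002, -0.006, -1.0]]
wrist_force: [-6.3, 4.9, 4.6]
finger_gap: 24.5
```

Emit:
move_arm(motion=[[[0,-0.4,0,-3],[0,-0.4,0,-3],[0,-0.4,-3,-3],[0,-0.4,-8,-3],[0,-0.4,-14,-3],[0,-0.4,-18,-3],[0,-0.4,-18,-3]]])

```text
time: 49.78
position: [514.7, -104.2, 301.9]
eef_rot: [[0.78, 0.626, 0.01], [0.626, -0.78, -0.003], [0.005, 0.009, -1.0]]
wrist_force: [-0.2, -1.1, -1.1]
finger_gap: 24.7
```

Run:
```python
from plan import *; from geo import *
s,st=snap("wrist","w34.png");print(st["time"],st["position"])
W,C=cloud(s,st)
reg=(W[:,0]>415)&(W[:,0]<570)&(W[:,1]>-200)&(W[:,1]<-50)&(W[:,2]>96)&(W[:,2]<140)
p=W[reg]; A=np.c_[p[:,:2],np.ones(len(p))]; q=p[:,2]<122
for _ in range(8):
    c=np.linalg.lstsq(A[q],p[q,2],rcond=None)[0]; q=abs(A@c-p[:,2])<1.5
r=cv2.minAreaRect(p[q][:,:2].astype(np.float32));b=cv2.boxPoints(r);print(c,r,b)
for i in range(4):
    e=b[(i+1)%4]-b[i]; print(np.hypot(*e),np.degrees(np.arctan2(e[1],e[0])))
m=(W[:,0]>460)&(W[:,0]<570)&(W[:,1]>-45)&(W[:,1]<85)&(W[:,2]>38)&(W[:,2]<50)
print(cv2.minAreaRect(W[m][:,:2].astype(np.float32)),np.percentile(W[m][:,2],[50,95]))
s2,_=snap("top","top34.png");cv2.imwrite("pics/top34c.png",cv2.resize(s2["img"][230:360,150:340,::-1],None,fx=4,fy=4))
```

```text
49.775 [ 514.71690555 -104.158491    301.85005644]
[-4.67620679e-03 -1.39943516e-01  9.65795618e+01] ((492.71820068359375, -120.5906982421875), (103.93968963623047, 55.72133255004883), 42.599273681640625) [[ 435.60492  -135.25896 ]
 [ 473.32086  -176.27574 ]
 [ 549.8315   -105.92244 ]
 [ 512.11554   -64.905655]]
55.72135 -47.400696
103.939705 42.59926
55.72135 132.59929
103.939705 -137.40074
((516.8933715820312, 15.021312713623047), (111.17672729492188, 64.81063079833984), 87.96463775634766) [44.15385041 45.62039288]
```

View pics/w34.png

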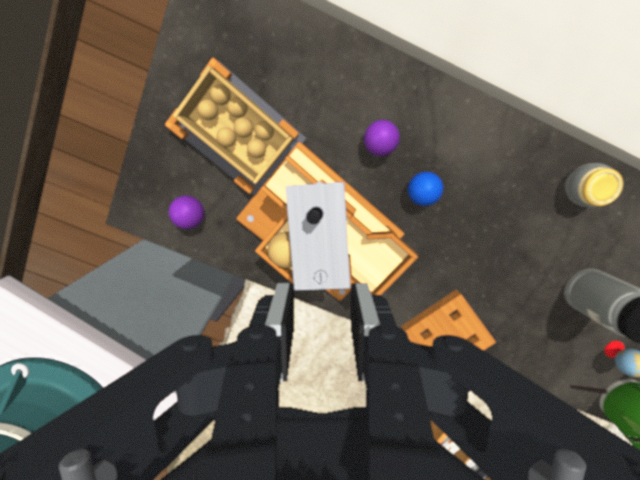

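Run:
```python
from plan import *; from geo import *
s,st=snap("top");W,C=cloud(s); m=(W[:,0]>460)&(W[:,0]<570)&(W[:,1]>-45)&(W[:,1]<85)&(W[:,2]>34)&(W[:,2]<55)
print(cv2.minAreaRect(W[m][:,:2].astype(np.float32)))
s,st=snap("wrist");print(st["position"],st["finger_gap"])
W,C=cloud(s,st)
m=(W[:,0]>460)&(W[:,0]<570)&(W[:,1]>-45)&(W[:,1]<85)&(W[:,2]>41)&(W[:,2]<50)
r=cv2.minAreaRect(W[m][:,:2].astype(np.float32));print(r)
c,n=sphere(W,[451,-107,71],20); print("big",c,n)
for o in imaging.spot_in("chute_ball_1",s):
    p=at_z(s,o["position"],20,st); c,n=sphere(W,[p[0],p[1],19],11); print(round(o["p"],2),np.round(o["position"]),np.round(c,1),n)
```

```text
((503.41033935546875, -34.676387786865234), (33.05593490600586, 72.74146270751953), 54.8770637512207)
[ 512.59538441 -103.38444203  295.20522673] 24.301536431524593
((516.727294921875, 14.73189926147461), (110.6012954711914, 64.73202514648438), 87.70642852783203)
big [ 450.58362632 -108.05240631   70.82771795] 808
0.79 [224.  94.] [532.8  49.1  19.4] 399
0.74 [210. 106.] [511.4  51.6  19.4] 371
0.52 [232. 134.] [499.4  18.7  19.4] 362
```

View pics/top34c.png

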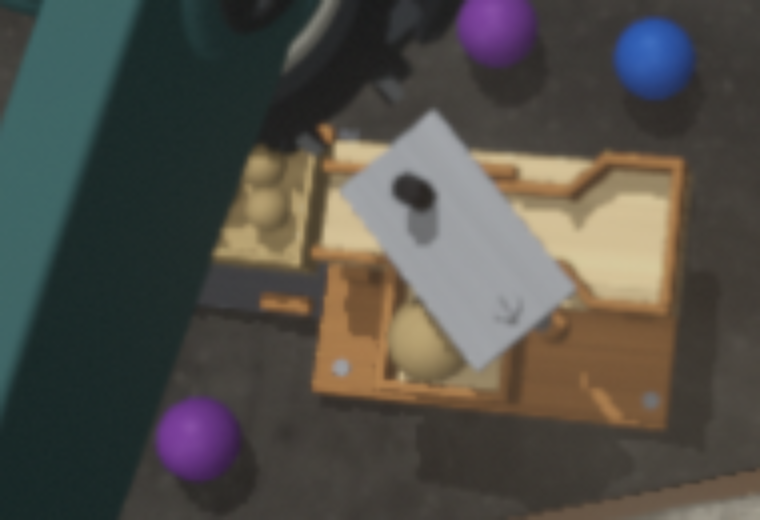

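Run:
```python
from h import *
rel([380,-330,290])
```

```text
row [-24.52   9.39   0.47] yaw 0  dist mm 262.6 a0 38.8
```

Emit:
move_arm(motion=[[[-6,2.3,0,0],[-12,4.6,0,0],[-18,7,0,0],[-24.5,9.4,0,0],[-24.5,9.4,0,0],[-24.5,9.4,0,0]]])

```text
time: 50.78
position: [380.5, -330.1, 295.4]
eef_rot: [[0.78, 0.626, -0.001], [0.626, -0.78, 0.003], [0.001, -0.003, -1.0]]
wrist_force: [0.0, -0.1, -0.5]
finger_gap: 24.2
```

Run:
```python
from h import *
s,st=snap("top","top35.png");cv2.imwrite("pics/top35c.png",cv2.resize(s["img"][170:360,150:480,::-1],None,fx=2.4,fy=2.4))
W,C=cloud(s); m=(W[:,0]>460)&(W[:,0]<570)&(W[:,1]>-42)&(W[:,1]<85)&(W[:,2]>34)&(W[:,2]<48)
print(cv2.minAreaRect(W[m][:,:2].astype(np.float32)))
s,st=snap("scene","scene35.png")
```

```text
((513.6534423828125, 14.411163330078125), (111.93501281738281, 64.30687713623047), 87.79999542236328)
```

View pics/top35c.png

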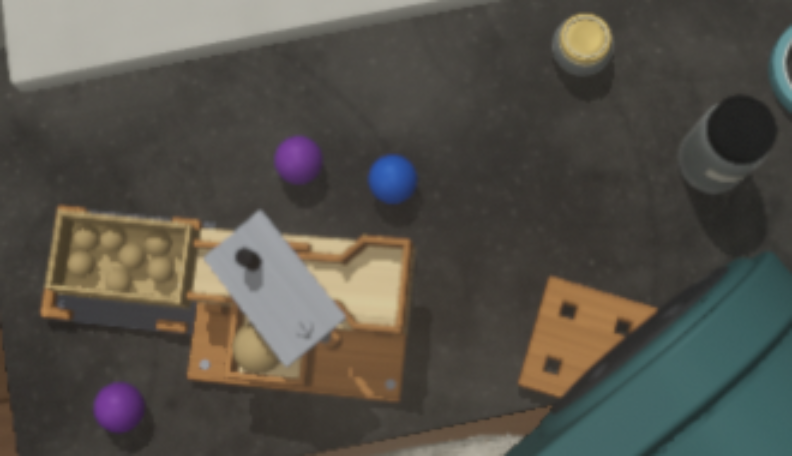

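View pics/scene35.png

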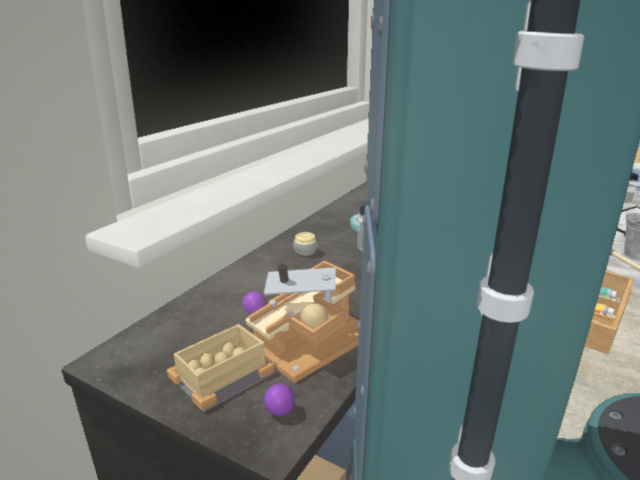

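```bash
python3 -c "
from workcell import ctrl
print(ctrl.finish_job()); print(ctrl.get_state()['time'])"
```

```text
the job is handed in; nothing more can be done
None
the job is handed in; nothing more can be done
```

I did every step and handed the job in at about 51 s; the system gave no verdict. I swung the cover aside, docked the box and pushed the big ball round the pin into the pocket. I then freed two small balls wedged at the throat, fed the four rack balls through the hopper, and swung the cover shut.

**Last checks, from the top and wrist pictures:**
- **Balls:** seven small balls counted in the box, which is all that were present. The chute and rack are empty.
- **Box:** flat on the dock plate, with its rim at about 44 mm.
- **Big ball:** in the pocket, with its centre at about z = 71 mm.
- **Jars:** they look unmoved in the pictures; I did not measure them again.

**Less certain:**
- **Cover:** I took the shut position from a hard stop. It pushed back with about 8 N, roughly ten times what turning it takes, and sits at 42.6° in the world frame against 43.4° at the start. The exact zero angle was never given.
- **Box position:** it now reads about 4 mm further from the robot than when I docked it, within the dock's slack. It may have been knocked slightly.
- **Camera agreement:** the wrist and top cameras disagreed by about 3 mm on the box.
- **Big ball at the start:** it sat about 6 mm nearer the pins than the text gave, so I pushed from where I measured it.

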